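# Set up the swing-up bench magnifier

### The arm

A 7-joint arm with a two-finger parallel gripper is mounted at the origin on the work surface. World frame = base frame: x ahead of the robot, y to its left, z up, the work surface at z = 0. Lengths are in m, angles in rad, forces in N, time in s.
With the tool pointing down it reaches from about 0.35 to 0.9 m from the base axis. Payload 8.1 kg.
Tool frame: the origin (TCP) lies at the very end of the fingers, on their centre line; the grasp point (between the pads) lies 19 mm behind it (arm.grip_depth is the distance from the TCP to the grasp point, in m); x points along the fingers, z is the direction in which the jaws open and shut, and the axes are right-handed (so a half turn about x gives the same grasp; the last joint's range is limited). The gripper opens to 92 mm and grips with 3 to 60 N. Pads are 19 mm wide; open, the fingers measure 130 mm over their backs; the gripper's body (75 mm by 190 mm) begins 47 mm behind the grasp point.
Start: joints at [1.014, 0.434, 0.025, 1.573, -0.012, 1.134, -0.075], TCP at [0.274, -0.562, 0.227] pointing down, gripper open.
Joint ranges: [-2.62, 2.62], [-0.44, 2.09], [-1.27, 1.32], [0.08, 2.57], [-1.32, 4.46], [0.12, 2], [-2.74, 2.74]. Speed limits (rad/s): [2.22, 2.22, 3.01, 3.01, 3.14, 3.14, 3.14].

### API

Orientations are given as a rotation vector (axis times angle).
In Python, from cell import status, cams, arm gives the robot as it stands. The module is installed in compiled form; this text tells all that it offers.
- The arm moves only by the tool step_arm, never from a script. Its argument "rows" is a list of rows, each a list of 7 numbers: the gripper command: -1 is fully open, 1 is shut, values between are in proportion, then the shift along the tool's x, y, z as a fraction of full scale, then the turn, a rotation vector about the tool's x, y, z as a fraction of full scale. In form: [[grip, x, y, z, rx, ry, rz], ...]. A call has 1 to 12 rows; each row is the pose to reach, as a shift and turn from the pose commanded when the call began, along the tool's axes at that moment; what a row does not reach only later rows make up. Full scale, the value 1, is 80 cm for a shift and 60 degrees for a turn. A row lasts 1/12 s, in which the tool goes at most 41.7 mm and 7.16 degrees, less where a joint would pass 70% of its speed; a pose out of reach is approached as far as the arm can. A call with a number of a shift or a turn outside -1 to 1 is refused whole. A call with a gripper value outside its range is refused whole. The fingers move at their own pace and stop on an object; "newtons" is the grip in N (left out, the last holds). Time passes only in rows, so rows that repeat a pose let the fingers close. It gives the time, the measured TCP pose, the force and the opening at its end, in the units of the state.
- status.observe(): the state, without advancing time (a new reading comes with each control period).
- cams.get_image(name): name is "side" or "top" or "wrist"; returns a dict with "pixels" (420x560x3 uint8, red, green, blue), "range_z" (420x560 float32, m along the optical axis (not along the pixel's ray), 0 where there is no reading), "camera_matrix" (3x3 intrinsics, pixels), "eye" and "attitude" of the camera in the world; the wrist camera has in their place "tool_from_camera" (4x4, takes a point from camera to tool coordinates, whose origin is the TCP and whose axes are the tool frame's). Camera axes: x right, y down, z forward; pixel columns grow to the right and rows downward; lengths in m; the calibration is good to about 2 mm. A picture is of the moment at which its call begins: read the wrist's pose just before it.
- arm.sign_off(): hands the job in, once; it reports no verdict.
The state is a dict: "clock": time; "joints": joint angles; "dq": joint speeds; "joint_efforts": joint torques, N m; "position": TCP position; "ee_rot": TCP orientation; "force": force on the tool from outside, world axes, zero at the start; "ft_torque": the same for the moment, N m; "width": opening from 0.0 (shut) to 1.0 (fully open).
Only numpy, scipy, OpenCV 4.12 (cv2) and the standard library are available. Lean on these libraries where they do the work, as an engineer would, in place of code of your own. Each camera call takes 0.05 s, during which the arm holds its last target.

### The job

Get the swing-up magnifier on the bench ready for its hub to be tightened: first pick up the long driver left lying where the kickstand's foot comes down and stand it, shaft down, in the open steel holder cup. Then flip the kickstand down past its centre until it snaps fully down, and after that bring the leaning magnifier frame upright and hold it there: finish while still holding the frame upright, because it tips back as soon as it is let go. Leave the other things on the bench where they are.

Things in the scene. Friction and masses are not known exactly. Their poses are not given: they have to be found in the camera images.
- stand: The magnifier stand's dark steel base plate, 100 x 250 x 10 mm, fixed to the bench. Origin: under the plate, directly below the hub axis, at bench height. Its y axis runs along the hub axis and the frame's width, towards the kickstand end; its x axis points to the side to which the frame leans (away from the robot).
- frame (a joint): Hub angle of the frame, rad: 0 = upright, positive = leaning to the stand's +x side. A hub spring and the weight pull it always to the lean stop at 0.40; the other stop is at -0.16. Holding it upright takes about 3.5 N at the top bar. The hub axis lies 25 mm above the bench.
- frame_hub (a point): Middle of the hub axis, turning with the frame. Frame axes: y along the hub, z up along the frame's posts (vertical when upright), x across the frame. The frame is an inverted U of aluminium tube: two 14 mm posts at y = -80 and +80 mm, and the top bar. A 124 mm round magnifier lens in a black ring sits between the posts, centred 112 mm above the hub, so that 40 mm below the top bar are free.
- frame_bar (a point): Middle of the frame's round top bar, 16 mm thick, 160 mm long along the frame's y, 210 mm above the hub axis. Frame as frame_hub.
- leg (a joint): Kickstand angle, rad: 0 = folded up (leg points 50 degrees above the frame's +y direction), 1.75 = fully down (50 degrees below it). A tension spring between a lug low on the post and a short horn on the leg throws it away from the centre at 0.87, either way, and holds it at both stops. Pushing it off the folded stop takes about 4 N at the tab, square to the leg.
- leg_hinge (a point): Kickstand pivot on the frame's +y post, at x -20, y 92, z 102 mm from frame_hub in frame axes. The leg turns about the frame's x axis, in the frame's y-z plane. The leg is a 12 mm steel bar 140 mm long, bending 34 mm to the frame's -x (robot's) side, with a rubber foot of 18 mm.
- leg_tab (a point): Middle of the free part of the push tab: a round pin 12 mm thick that sticks out 52 mm from the leg towards the frame's -x (robot's) side, 110 mm from the pivot along the leg and 58 mm to -x of the pivot. Push it outwards and down along its arc about leg_hinge.
- driver: Long driver, 165 mm, lying on the bench: a square wooden handle 80 x 20 x 20 mm and a round steel shaft 8 mm thick, 85 mm free. Its x axis points from handle to shaft tip; its origin lies on the underside (10 mm below the long axis), midway along the length. 60 g.
- driver_tip (a point): The shaft's tip, on the long axis.
- driver_grip (a point): Centre of the wooden handle, 125 mm from the tip, on the long axis.
- cup: Open round steel holder cup, loose, 0.4 kg, 80 mm high, 54 mm outside diameter at the rim, wall 4 mm, floor about 5 mm thick. Origin: centre of its underside. It may trade places with the jar. A driver stood in it leans against the rim.
- jar: Closed white jar with a steel lid, 56 mm across and 70 mm high, origin under its centre. To be left alone.
- spray: Clear bottle, 42 mm across, 120 mm high, origin under its centre. To be left alone.
- lens_blank: Round glass lens blank lying on the bench, 68 mm across, 13 mm high, origin under its centre. To be left alone.
- case: Black spectacle case, 65 x 160 x 40 mm, origin under its centre. To be left alone.
- brush: Brush, 170 mm long, lying on the bench. To be left alone.
- wrench: Small wrench, 150 mm long, lying on the bench. To be left alone.
There are look-alikes about, which are no part of the job. There is more than one size of the driver; the one meant has the size given above.

How it is judged:
On the way, in this order (a step that is already met when the one before it is completed fails the run):
1. the driver stands shaft down in the cup (horizontal distance between driver_tip and cup below 0.027 m and height (world z) of driver_tip below 0.03 m and angle between driver's own x axis and vertical above 2.5 rad and angle between cup's own z axis and vertical below 0.15 rad and contact force between the fingers and driver below 0.05 N), for 0.2 s.
2. the kickstand is snapped fully down (value of joint leg above 1.64 rad), for 0.2 s.
3. the frame is upright and held (value of joint frame between -0.09 and 0.09 rad and contact force between the fingers and stand above 1 N), for 0.2 s.
At the end, for the whole second after the job is handed in: The driver stands tip down on the floor of the upright cup (leaning under 0.64 rad), the kickstand is fully down (over 1.64 rad), and the frame is still, within 0.09 rad (5 degrees) of upright, held by the fingers with over 1 N, with driver and cup clear of the stand (all of step 3 and horizontal distance between driver_tip and cup below 0.027 m and height (world z) of driver_tip below 0.03 m and angle between driver's own x axis and vertical above 2.5 rad and angle between cup's own z axis and vertical below 0.15 rad and value of joint leg above 1.64 rad and velocity of joint frame between -0.1 and 0.1 rad/s and contact force between each of driver, cup and stand below 0.05 N); the arm keeps its last pose, push and grip.
It fails at once if a bystander was knocked or moved more than 40 mm (distance of any of jar, spray, lens_blank, case, brush, wrench from where it was at the start of the episode above 0.04 m).
It fails at once if the cup was knocked over (angle between cup's own z axis and vertical above 0.7 rad).
It also fails if it takes over 72 s, if anything falls off the work surface, if the arm or the gripper's body presses on something with over 40 N, if the wrist force passes 120 N, or if a joint passes its speed limit or range.

## Working session

There is one attempt and no reset: what is moved stays moved. The work goes in short steps, Python scripts to look and compute and a tool call to move; the robot and the scene stay as the last step left them, time stands still between calls to the robot, and variables do not carry over. Pictures are saved under pics/ and viewed, and the job is handed in when it is done.

Besides the shell and the picture viewer there is one more tool, called after "Request:" as name(argument=value, ...), one argument or row to a line, values as JSON. step_arm: Moves the arm, as the interface text tells. Its arguments: {"type":"object","properties":{"rows":{"type":"array","items":{"type":"array","items":{"type":"number"}}},"newtons":{"type":"number"}},"required":["rows"]}

```bash
mkdir -p pics
cat > h.py <<'E'
import numpy as np, cv2
from scipy.spatial.transform import Rotation as R
from cell import status, cams, arm
def snap(n):
    s=status.observe(); im=cams.get_image(n); np.savez(f'{n}.npz',**{k:np.array(v) for k,v in im.items()},pos=s['position'],rot=s['ee_rot']); return s,im
def pose(s): return np.array(s['position']),R.from_rotvec(s['ee_rot'])
def T(im,s=None):
    if 'tool_from_camera' in im:
        p,r=pose(s); M=np.eye(4);M[:3,:3]=r.as_matrix();M[:3,3]=p; return M@np.array(im['tool_from_camera'])
    M=np.eye(4);a=np.array(im['attitude']); M[:3,:3]=a if a.shape==(3,3) else R.from_rotvec(a).as_matrix() if a.shape==(3,) else R.from_quat(a).as_matrix(); M[:3,3]=im['eye'];return M
def cloud(im,s=None):
    z=np.array(im['range_z']);K=np.array(im['camera_matrix']);v,u=np.indices(z.shape)
    P=np.stack([(u-K[0,2])*z/K[0,0],(v-K[1,2])*z/K[1,1],z],-1); M=T(im,s)
    W=P@M[:3,:3].T+M[:3,3]; W[z==0]=np.nan; return W
def save(im,f,crop=None,sc=1):
    p=np.array(im['pixels'])[...,::-1]
    if crop: u0,v0,u1,v1=crop;p=p[v0:v1,u0:u1]
    cv2.imwrite('pics/'+f,cv2.resize(p,None,fx=sc,fy=sc,interpolation=cv2.INTER_CUBIC))
E
python3 - <<'E'
from h import *
for n in('side','top','wrist'):
    s,im=snap(n); save(im,n+'0.png')
    print(n,im.get('eye'),im.get('attitude'),im.get('tool_from_camera'),im['camera_matrix'])
print(s,arm.grip_depth)
E
```

```text
side [0.35437386 0.83334602 0.90557718] [-0.24398309  2.80604435 -1.22633402] None [[386.19227162   0.         275.46297171]
 [  0.         386.19227162 206.716029  ]
 [  0.           0.           1.        ]]
top [0.36624767 0.02737561 1.66772337] [-2.18206452  2.17859738 -0.09601978] None [[438.74034147   0.         275.28226923]
 [  0.         438.74034147 211.70785012]
 [  0.           0.           1.        ]]
wrist None None [[ 4.44931886e-04 -2.68951877e-01  9.63153513e-01 -1.58116411e-01]
 [-1.56529670e-04 -9.63153615e-01 -2.68951834e-01  7.29113917e-02]
 [ 9.99999889e-01 -3.10968547e-05 -4.70636703e-04  6.55044161e-04]
 [ 0.00000000e+00  0.00000000e+00  0.00000000e+00  1.00000000e+00]] [[366.91196844   0.         281.5810856 ]
 [  0.         366.91196844 210.058553  ]
 [  0.           0.           1.        ]]
{'clock': 0.1, 'joints': array([ 1.01438384,  0.43513724,  0.02497686,  1.57401998, -0.01160218,
        1.13399133, -0.0750823 ]), 'dq': array([-0.00145876, -0.00291863,  0.00021262, -0.00238014, -0.00040487,
        0.0017823 , -0.00133567]), 'joint_efforts': array([ 2.93439101e-03, -6.69130039e+01,  9.88124125e-01, -3.15147650e+01,
       -6.04390190e-02,  3.74030974e-02,  3.64143216e-05]), 'position': array([ 0.27374446, -0.5613459 ,  0.2260281 ]), 'ee_rot': array([ 0.86948932,  1.39162655, -0.86844582]), 'force': array([ 0.08892703, -0.62241722,  0.04822738]), 'ft_torque': array([-0.02768306,  0.04425995, -0.05473459]), 'width': 0.999338932456522} 0.0188
```

View pics/top0.png

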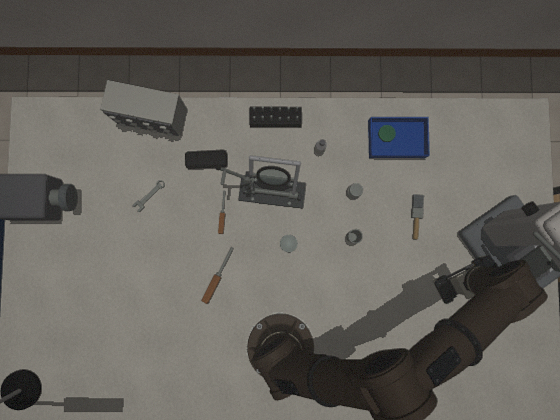

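View pics/side0.png

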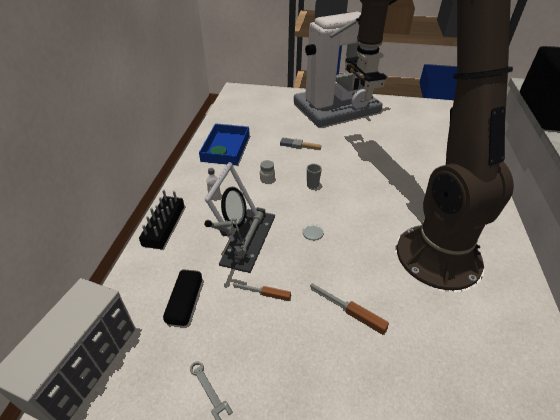

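View pics/wrist0.png

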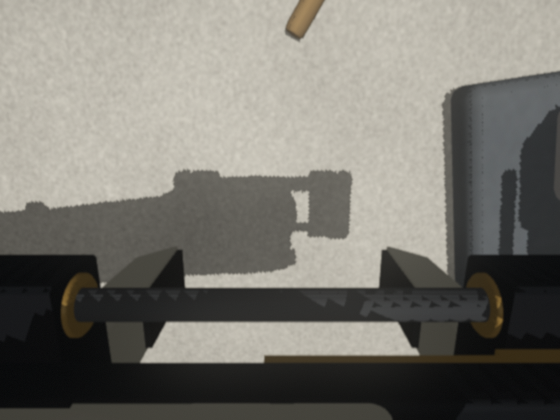

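Run:
```python
from h import *
im=dict(np.load('top.npz'));W=cloud(im)
save(im,'top_c.png',(180,140,380,310),4)
im2=dict(np.load('side.npz'));W2=cloud(im2)
save(im2,'side_c.png',(180,140,400,340),3.5)
def stats(name,W,u0,v0,u1,v1,mask=None,zmin=.006):
    A=W[v0:v1,u0:u1].reshape(-1,3); px=np.array((im if W is globals()['W'] else im2)['pixels'])[v0:v1,u0:u1].reshape(-1,3).astype(int)
    m=A[:,2]>zmin
    if mask=='o': m=(px[:,0]-px[:,2]>50)
    A=A[m]; print(name,len(A),'mean',A.mean(0).round(3),'min',A.min(0).round(3),'max',A.max(0).round(3))
    rect=cv2.minAreaRect(A[:,:2].astype(np.float32)); print('   rect',np.round(rect[0],3),np.round(rect[1],3),rect[2])
stats('small handle',W,210,195,235,240,'o')
stats('small all',W,212,190,232,240)
stats('big handle',W,195,240,240,310,'o')
stats('big all',W,195,240,240,310)
stats('cup',W,335,222,370,252,None,.06)
stats('jar',W,335,178,370,205,None,.05)
stats('lens',W,275,230,302,256)
stats('spray',W,310,137,330,157,None,.1)
stats('case',W,180,145,232,172,None,.02)
stats('brush',W,405,190,430,245)
stats('sm2',W2,230,275,300,305,'o')
stats('bg2',W2,305,275,395,340,'o')
```

```text
small handle 60 mean [0.464 0.226 0.018] min [0.428 0.217 0.007] max [0.5   0.233 0.029]
   rect [0.464 0.226] [0.014 0.072] 86.42668914794922
small all 184 mean [0.487 0.223 0.016] min [0.402 0.192 0.006] max [0.587 0.261 0.029]
   rect [0.495 0.229] [0.183 0.059] 6.756255626678467
big handle 53 mean [0.208 0.264 0.026] min [0.17  0.233 0.018] max [0.265 0.29  0.034]
   rect [0.216 0.261] [0.021 0.102] 62.64358901977539
big all 400 mean [0.253 0.243 0.02 ] min [0.146 0.156 0.006] max [0.399 0.32  0.034]
   rect [0.272 0.237] [0.256 0.161] 1.1841751337051392
cup 71 mean [ 0.414 -0.271  0.075] min [ 0.387 -0.294  0.061] max [ 0.438 -0.242  0.086]
   rect [ 0.413 -0.269] [0.052 0.051] 44.451751708984375
jar 153 mean [ 0.584 -0.275  0.067] min [ 0.56  -0.298  0.051] max [ 0.608 -0.252  0.076]
   rect [ 0.584 -0.275] [0.048 0.046] 1.4471843242645264
lens 204 mean [ 0.389 -0.029  0.01 ] min [ 0.343 -0.073  0.006] max [0.433 0.022 0.021]
   rect [ 0.388 -0.025] [0.09  0.095] 0.07536646723747253
spray 31 mean [ 0.75  -0.147  0.117] min [ 0.74  -0.158  0.105] max [ 0.76  -0.139  0.125]
   rect [ 0.751 -0.147] [0.019 0.019] 63.51593017578125
case 766 mean [0.699 0.277 0.051] min [0.624 0.172 0.02 ] max [0.739 0.363 0.251]
   rect [0.682 0.267] [0.191 0.114] 89.16609954833984
brush 392 mean [ 0.503 -0.516  0.015] min [ 0.388 -0.565  0.006] max [ 0.59  -0.47   0.027]
   rect [ 0.488 -0.517] [0.092 0.202] 88.21307373046875
sm2 178 mean [nan nan nan] min [nan nan nan] max [nan nan nan]
   rect [nan nan] [0. 0.] 0.0
bg2 380 mean [nan nan nan] min [nan nan nan] max [nan nan nan]
   rect [0.215 0.258] [0.025 0.108] 61.84766387939453
```

View pics/top_c.png

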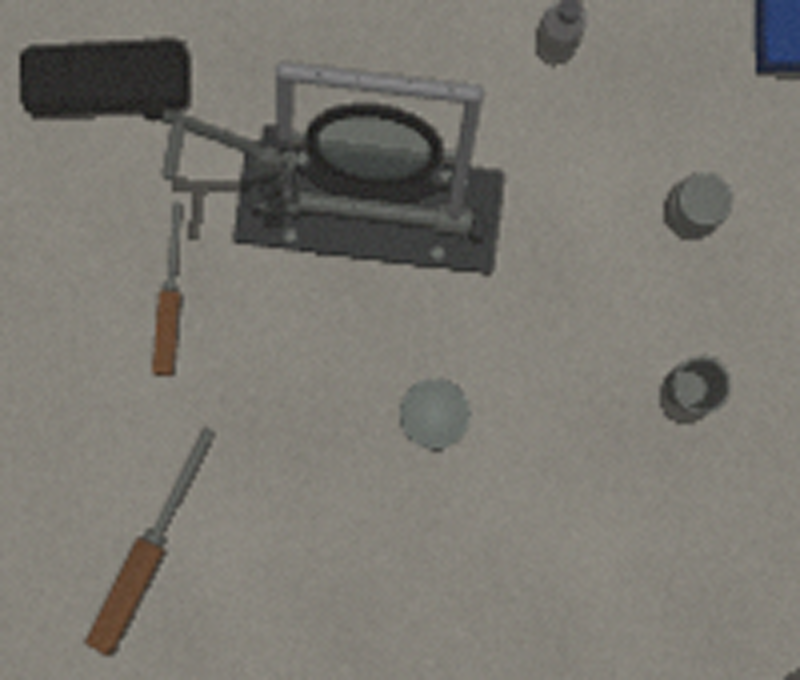

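View pics/side_c.png

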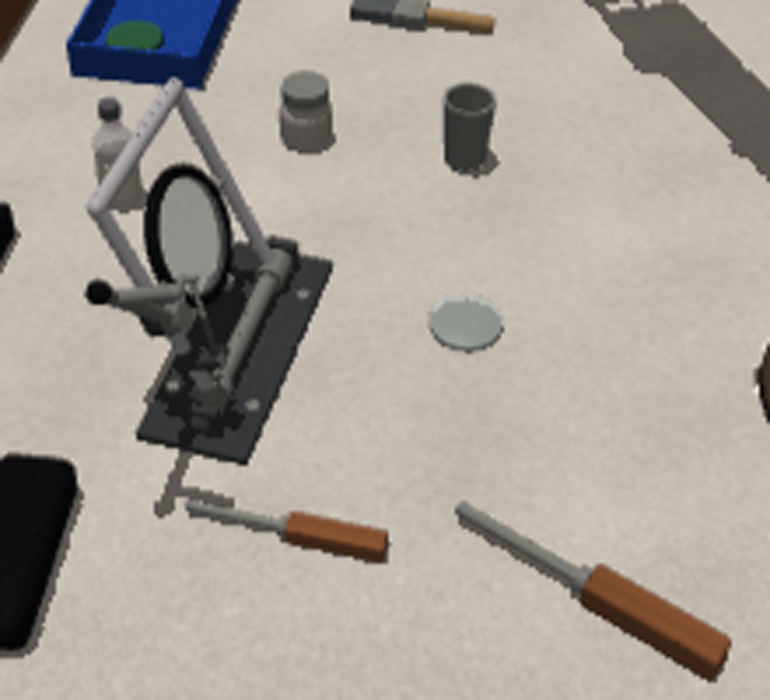

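Run:
```python
from h import *
im=dict(np.load('top.npz'));W=cloud(im);im2=dict(np.load('side.npz'));W2=cloud(im2)
for w,(u0,v0,u1,v1) in((W,(215,140,310,215)),(W2,(190,150,290,290))):
    A=w[v0:v1,u0:u1].reshape(-1,3);A=A[np.isfinite(A[:,2])]
    B=A[(A[:,2]>.205)&(A[:,0]>.6)]; print('bar',len(B),B.mean(0).round(3)); 
    r=cv2.minAreaRect(B[:,:2].astype(np.float32)); print(r, cv2.boxPoints(r).round(3).tolist(), B[:,2].min(),B[:,2].max())
    P=A[(A[:,2]>.006)&(A[:,2]<.014)&(A[:,1]<.2)&(A[:,1]>-.1)]
    r=cv2.minAreaRect(P[:,:2].astype(np.float32)); print('plate',len(P),r)
    v=np.linalg.svd(P[:,:2]-P[:,:2].mean(0),full_matrices=False)[2]; print(v)
for nm,w,i,(u0,v0,u1,v1) in(('top',W,im,(205,185,240,240)),('side',W2,im2,(230,270,300,310))):
    px=i['pixels'][v0:v1,u0:u1].astype(int);A=w[v0:v1,u0:u1]
    m=(px[...,0]-px[...,2]>45)&np.isfinite(A[...,2])&(A[...,2]>.014)
    H=A[m];print(nm,'handle',len(H),H.mean(0).round(4),H.min(0).round(3),H.max(0).round(3)); r=cv2.minAreaRect(H[:,:2].astype(np.float32));print(r)
    m=(px[...,0]-px[...,2]<30)&np.isfinite(A[...,2])&(A[...,2]>.007)&(A[...,2]<.02)&(A[...,0]>.5)&(A[...,0]<.63)&(A[...,1]>.2)
    S=A[m];print('shaft',len(S),S.mean(0).round(4),S.min(0).round(3),S.max(0).round(3))
# leg blobs: top points y>.2? z>.1
A=W[140:215,205:310].reshape(-1,3);L=A[(A[:,1]>.155)&(A[:,2]>.12)&(A[:,0]<.68)];print('leg',L.round(3)[::4].tolist())
C=W2[155:195,295:330].reshape(-1,3);C=C[(C[:,2]>.072)];print('cup side',len(C),C.mean(0),C.min(0),C.max(0))
```

```text
bar 333 [0.653 0.063 0.224]
((0.6507668495178223, 0.07955293357372284), (0.061392463743686676, 0.27765485644340515), 8.569623947143555) [[0.6000000238418579, 0.21199999749660492], [0.640999972820282, -0.06199999898672104], [0.7020000219345093, -0.05299999937415123], [0.6600000262260437, 0.22100000083446503]] 0.20501116984371004 0.25068925067610226
plate 702 ((0.6440390944480896, 0.05110861361026764), (0.2825504541397095, 0.2915413975715637), 1.0241444110870361)
[[ 0.16402452  0.98645626]
 [ 0.98645626 -0.16402452]]
bar 390 [0.648 0.076 0.225]
((0.6467630863189697, 0.0806209072470665), (0.057808272540569305, 0.27855125069618225), 7.646236419677734) [[0.6000000238418579, 0.2150000035762787], [0.6370000243186951, -0.061000000685453415], [0.6940000057220459, -0.05400000140070915], [0.6570000052452087, 0.22300000488758087]] 0.20501694848136953 0.24791848676516715
plate 1238 ((0.5836970210075378, 0.05282168835401535), (0.2927525043487549, 0.10049191862344742), 83.1917495727539)
[[ 0.1462534   0.98924716]
 [ 0.98924716 -0.1462534 ]]
top handle 77 [0.4634 0.2249 0.0191] [0.428 0.214 0.014] [
[... 636 characters left out ...]
 0.238], [0.63, 0.196, 0.226], [0.632, 0.184, 0.215], [0.627, 0.196, 0.222], [0.629, 0.184, 0.214], [0.625, 0.197, 0.216], [0.624, 0.183, 0.219], [0.629, 0.172, 0.194], [0.62, 0.193, 0.222], [0.624, 0.178, 0.201], [0.627, 0.166, 0.184], [0.616, 0.195, 0.23], [0.622, 0.176, 0.193], [0.625, 0.163, 0.177], [0.613, 0.196, 0.225], [0.62, 0.166, 0.184], [0.61, 0.199, 0.227], [0.618, 0.16, 0.18], [0.606, 0.192, 0.229], [0.603, 0.192, 0.227], [0.596, 0.202, 0.227], [0.592, 0.201, 0.234], [0.588, 0.201, 0.236], [0.584, 0.2, 0.239], [0.581, 0.197, 0.241], [0.578, 0.194, 0.233]]
cup side 72 [ 0.41014083 -0.26791858  0.07720987] [ 0.38442009 -0.29932909  0.07210202] [ 0.43524304 -0.24104926  0.08262814]
```

Run:
```python
from h import *
from scipy.optimize import least_squares
A=[]
for n,(u0,v0,u1,v1) in(('top',(245,150,310,185)),('side',(190,150,290,290))):
    im=dict(np.load(n+'.npz'));w=cloud(im)
    a=w[v0:v1,u0:u1].reshape(-1,3);a=a[np.isfinite(a[:,2])]
    b=a[(a[:,2]>.21)&(a[:,2]<.236)&(a[:,0]>.635)&(a[:,1]<.14)]
    print(n,len(b),b.mean(0).round(4),b.min(0),b.max(0)); A.append(b)
    c=b[:,:2]-b[:,:2].mean(0);print(np.linalg.svd(c,full_matrices=False)[2][0])
    if n=='side':
        p=a[(a[:,2]>.004)&(a[:,2]<.016)&(a[:,1]<.19)&(a[:,1]>-.1)]
        print('plate rect',cv2.minAreaRect(p[:,:2].astype(np.float32)))
        q=np.array([.118,.993]);x=np.array([.993,-.118]);print(np.percentile(p[:,:2]@q,[0,1,99,100]),np.percentile(p[:,:2]@x,[0,1,99,100]))
    B=b@np.array([[.118,.993,0],[.993,-.118,0],[0,0,1]]).T
    print(B[:,0].min(),B[:,0].max(),np.percentile(B[:,1],[1,50,99]))
```

```text
top 250 [0.6605 0.0226 0.2227] [ 0.63991564 -0.06108551  0.21128658] [0.6787334  0.11007577 0.23155117]
[0.12656117 0.9919588 ]
0.015620330902875866 0.1890306460412214 [0.64531461 0.6528755  0.66196071]
side 277 [0.6568 0.0336 0.223 ] [ 0.63897567 -0.05975277  0.21041151] [0.67301653 0.11311121 0.22928925]
[0.12362628 0.99232885]
plate rect ((0.6254909038543701, 0.04365962743759155), (0.28483936190605164, 0.3759042024612427), 89.91423797607422)
[-0.03841565 -0.01953356  0.22844383  0.2581324 ] [0.41269753 0.48079214 0.68633893 0.81808659]
0.016941973373581335 0.19116404956385957 [0.64179571 0.64753908 0.65741233]
```

```bash
cat >> h.py <<'E'
def delta(p_t,R_t,s=None):
    """row values from current pose to target pose"""
    s=s or status.observe(); p,r=pose(s)
    d=r.inv().apply(np.array(p_t)-p)/.8; w=(r.inv()*R_t).as_rotvec()/np.radians(60)
    return d.round(4),w.round(4)
def rot(a,z):
    a=np.array(a,float);a/=np.linalg.norm(a);z=np.array(z,float);z-=a*(a@z);z/=np.linalg.norm(z)
    return R.from_matrix(np.stack([a,np.cross(z,a),z],1))
E
python3 - <<'E'
from h import *
s=status.observe();p,r=pose(s);print(r.as_matrix().round(3))
yaw=np.radians(-3.5);d=np.array([np.cos(yaw),np.sin(yaw),0]);lat=np.array([-np.sin(yaw),np.cos(yaw),0])
for t in(0,35):
  t=np.radians(t);a=np.sin(t)*d-np.cos(t)*np.array([0,0,1])
  for sg in(1,-1):
    Rt=rot(a,sg*lat)
    g=np.array([.462,.225,.010]); 
    tcp=g+np.array([0,0,.012])+a*.0188
    print(np.degrees(t),sg,Rt.as_matrix().round(2).tolist(),delta(tcp-a*.12,Rt))
E
```

```text
[[-0.001  0.899  0.438]
 [ 0.001  0.438 -0.899]
 [-1.    -0.    -0.001]]
0.0 1 [[0.0, -1.0, 0.06], [0.0, 0.06, 1.0], [-1.0, 0.0, -0.0]] (array([ 0.1295,  0.6424, -0.7803]), array([-2.5084e+00, -5.0000e-04, -1.4000e-03]))
0.0 -1 [[0.0, 1.0, -0.06], [0.0, -0.06, -1.0], [-1.0, 0.0, -0.0]] (array([ 0.1295,  0.6424, -0.7803]), array([ 4.916e-01, -1.100e-03,  4.000e-04]))
35.0 1 [[0.57, -0.82, 0.06], [-0.04, 0.05, 1.0], [-0.82, -0.57, 0.0]] (array([ 0.1525,  0.5792, -0.816 ]), array([-2.407 , -0.7595, -0.2012]))
35.0 -1 [[0.57, 0.82, -0.06], [-0.04, -0.05, -1.0], [-0.82, 0.57, -0.0]] (array([ 0.1525,  0.5792, -0.816 ]), array([ 0.4758, -0.1512,  0.5706]))
```

Request:
step_arm(
  rows=[
    [0, 0.1, 0.579, -0.816, 0.476, -0.151, 0.571],
    [0, 0.1, 0.579, -0.816, 0.476, -0.151, 0.571],
    [0, 0.1, 0.579, -0.816, 0.476, -0.151, 0.571],
    [0, 0.1, 0.579, -0.816, 0.476, -0.151, 0.571],
    [0, 0.1, 0.579, -0.816, 0.476, -0.151, 0.571],
    [0, 0.1, 0.579, -0.816, 0.476, -0.151, 0.571],
    [0, 0.1, 0.579, -0.816, 0.476, -0.151, 0.571],
    [0, 0.1, 0.579, -0.816, 0.476, -0.151, 0.571],
    [0, 0.1, 0.579, -0.816, 0.476, -0.151, 0.571],
    [0, 0.1, 0.579, -0.816, 0.476, -0.151, 0.571],
    [0, 0.1, 0.579, -0.816, 0.476, -0.151, 0.571],
    [0, 0.1, 0.579, -0.816, 0.476, -0.151, 0.571],
  ],
)

```text
clock: 1.15
position: [0.3465, -0.1395, 0.1935]
ee_rot: [1.465, 0.705, -0.786]
force: [0.5, 0.6, 1.3]
width: 0.504
```

```bash
cat > tg.py <<'E'
from h import *
yaw=np.radians(-3.5);d=np.array([np.cos(yaw),np.sin(yaw),0]);lat=np.array([-np.sin(yaw),np.cos(yaw),0])
t=np.radians(35);a=np.sin(t)*d-np.cos(t)*np.array([0,0,1]);Rt=rot(a,-lat)
tcp=np.array([.462,.225,.022])+a*.0188
E
python3 - <<'E'
from tg import *
s=status.observe();print(s['clock'],s['position'],s['joints'].round(2));print(tcp,delta(tcp-a*.12,Rt))
E
```

```text
1.15 [ 0.3464729  -0.13952285  0.19351924] [ 1.46 -0.16 -0.8   2.57 -1.29  0.46  0.15]
[0.47276312 0.2243417  0.00659994] (array([ 0.1168, -0.0263, -0.4635]), array([ 0.0046, -0.0024, -0.007 ]))
```

Request:
step_arm(
  rows=[
    [0, 0.117, -0.026, -0.464, 0.005, 0, -0.007],
    [0, 0.117, -0.026, -0.464, 0.005, 0, -0.007],
    [0, 0.117, -0.026, -0.464, 0.005, 0, -0.007],
    [0, 0.117, -0.026, -0.464, 0.005, 0, -0.007],
    [0, 0.117, -0.026, -0.464, 0.005, 0, -0.007],
    [0, 0.117, -0.026, -0.464, 0.005, 0, -0.007],
    [0, 0.117, -0.026, -0.464, 0.005, 0, -0.007],
    [0, 0.117, -0.026, -0.464, 0.005, 0, -0.007],
    [0, 0.117, -0.026, -0.464, 0.005, 0, -0.007],
    [0, 0.117, -0.026, -0.464, 0.005, 0, -0.007],
    [0, 0.117, -0.026, -0.464, 0.005, 0, -0.007],
    [0, 0.117, -0.026, -0.464, 0.005, 0, -0.007],
  ],
)

```text
clock: 2.15
position: [0.3666, 0.0785, 0.1766]
ee_rot: [1.473, 0.749, -0.804]
force: [-1.4, -0.5, -0.6]
width: 0.498
```

Run:
```python
from tg import *
s,im=snap('wrist');print(s['clock'],s['position'],s['joints'].round(2));print(tcp,delta(tcp,Rt))
save(im,'w1.png');W=cloud(im,s)
px=im['pixels'].astype(int);m=(px[...,0]-px[...,2]>45)&np.isfinite(W[...,2])&(W[...,2]>.016)&(W[...,2]<.03)&(abs(W[...,1]-.225)<.05)
H=W[m];print(len(H),H.mean(0),cv2.minAreaRect(H[:,:2].astype(np.float32)))
```

```text
2.15 [0.36658311 0.07853914 0.17662144] [ 0.94 -0.27 -1.27  2.57 -0.32  0.12 -1.71]
[0.47276312 0.2243417  0.00659994] (array([ 0.2488, -0.0157, -0.1839]), array([-0.006 , -0.0222,  0.0297]))
1542 [0.45980058 0.22246234 0.01968997] ((0.4613933563232422, 0.22280927002429962), (0.019749267026782036, 0.07817483693361282), 85.90437316894531)
```

View pics/w1.png

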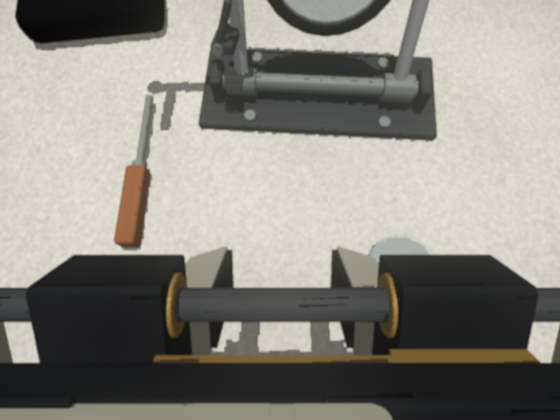

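```bash
cat > tg.py <<'E'
from h import *
import json
yaw=np.radians(-4);d=np.array([np.cos(yaw),np.sin(yaw),0]);lat=np.array([-np.sin(yaw),np.cos(yaw),0])
def G(tdeg,back,c=(.4614,.2228,.022)):
    t=np.radians(tdeg);a=np.sin(t)*d-np.cos(t)*np.array([0,0,1]);Rt=rot(a,-lat)
    return np.array(c)+a*(.0188-back),Rt
def log():
    s=status.observe(); open('log.jsonl','a').write(json.dumps([s['joints'].tolist(),s['position'].tolist(),s['ee_rot'].tolist()])+'\n'); print(round(s['clock'],2),s['position'].round(4),s['joints'].round(2),'F',s['force'].round(1),round(float(s['width']),3)); return s
E
cat > log.jsonl <<'E'
[[1.01438384,0.43513724,0.02497686,1.57401998,-0.01160218,1.13399133,-0.0750823],[0.27374446,-0.5613459,0.2260281],[0.86948932,1.39162655,-0.86844582]]
E
python3 - <<'E'
from tg import *
s=log(); print(delta(*G(0,.15)))
E
```

```text
2.2 [0.3663 0.0788 0.1765] [ 0.94 -0.27 -1.27  2.57 -0.3   0.12 -1.73] F [-0.1 -0.1 -1. ] 0.497
(array([ 0.0877,  0.073 , -0.1854]), array([ 0.0091, -0.0257, -0.5535]))
```

Request:
step_arm(
  rows=[
    [0, 0.088, 0.073, -0.185, 0.009, -0.026, -0.553],
    [0, 0.088, 0.073, -0.185, 0.009, -0.026, -0.553],
    [0, 0.088, 0.073, -0.185, 0.009, -0.026, -0.553],
    [0, 0.088, 0.073, -0.185, 0.009, -0.026, -0.553],
    [0, 0.088, 0.073, -0.185, 0.009, -0.026, -0.553],
    [0, 0.088, 0.073, -0.185, 0.009, -0.026, -0.553],
    [0, 0.088, 0.073, -0.185, 0.009, -0.026, -0.553],
    [0, 0.088, 0.073, -0.185, 0.009, -0.026, -0.553],
  ],
)

```text
clock: 2.87
position: [0.4492, 0.2134, 0.1544]
ee_rot: [1.253, 1.179, -1.261]
force: [1.1, 0.2, 4.1]
width: 0.503
```

Run:
```python
from tg import *
s=log(); print(delta(*G(0,.15))); print(delta(*G(15,.1)))
```

```text
2.87 [0.4492 0.2134 0.1544] [ 0.19  0.5  -1.    1.91  0.5   1.01 -2.67] F [1.1 0.2 4.1] 0.503
(array([ 0.0014,  0.0145, -0.0127]), array([0.0049, 0.0025, 0.0042]))
(array([ 0.0675, -0.0115, -0.013 ]), array([0.0052, 0.0019, 0.2542]))
```

```bash
cat >> log.jsonl <<'E'
[[1.46,-0.16,-0.8,2.57,-1.29,0.46,0.15],[0.34647,-0.13952,0.19352],[1.465,0.705,-0.786]]
[[0.94,-0.27,-1.27,2.57,-0.32,0.12,-1.71],[0.3666,0.0785,0.1766],[1.473,0.749,-0.804]]
E
cat > fit.py <<'E'
from h import *
import json,itertools
from scipy.optimize import least_squares
D=[json.loads(l) for l in open('log.jsonl')]
Q=np.array([x[0] for x in D]);Rm=[R.from_rotvec(x[2]) for x in D];P=np.array([x[1] for x in D])
ax='zyzyzyz'
def chain(q,sg,o1):
    out=[];r=R.from_euler('z',o1)
    for i in range(7):
        r=r*R.from_euler(ax[i],sg[i]*q[i]); out.append(r)
    return out
best=[]
for sg in itertools.product((1,-1),repeat=7):
    if sg[1]<0: continue
    def f(x):
        # best tool rot = param rotvec
        T=R.from_rotvec(x[1:4]); return np.concatenate([((chain(q,sg,x[0])[-1]*T).inv()*r).as_rotvec() for q,r in zip(Q,Rm)])
    b=min((least_squares(f,[o,*t]) for o in(0,-2.1,2.1) for t in((0,-1.5,0),(1.2,1.2,1.2),(0,1.5,0))),key=lambda s:s.cost)
    best.append((b.cost,sg,b.x))
best.sort(key=lambda t:t[0])
for b in best[:5]: print(b)
E
python3 fit.py
```

```text
(np.float64(3.205704792953338e-05), (-1, 1, -1, 1, -1, 1, -1), array([-9.49535546e-04, -7.43289202e-04, -1.57105447e+00,  1.19123595e-03]))
(np.float64(0.40743386267876885), (1, 1, 1, 1, 1, 1, 1), array([0.19044895, 2.35385347, 0.08497493, 2.16103281]))
(np.float64(0.4309780475763184), (-1, 1, -1, -1, -1, -1, -1), array([ 1.40030378, -1.19602409,  2.4915658 , -3.28433987]))
(np.float64(0.5958688009695765), (1, 1, 1, -1, 1, -1, 1), array([-1.13996447, -1.99486462,  2.18747835, -1.68903674]))
(np.float64(1.6172321737504967), (1, 1, -1, 1, -1, 1, -1), array([ 4.56822063, -0.08704564,  4.52454047, -0.10230837]))
```

```bash
cat > kin.py <<'E'
from h import *
import json
from scipy.optimize import least_squares
sg=np.array([-1,1,-1,1,-1,1,-1]);ax='zyzyzyz';TT=R.from_rotvec([0,-np.pi/2,0])
LO=np.array([-2.62,-.44,-1.27,.08,-1.32,.12,-2.74]);HI=np.array([2.62,2.09,1.32,2.57,4.46,2,2.74])
def chain(q):
    r=R.identity();o=[]
    for i in range(7): r=r*R.from_euler(ax[i],sg[i]*q[i]);o.append(r)
    return o
def basis(q):
    c=[m.as_matrix() for m in chain(q)]
    # h, R1(x,y), R123 (x,y,z), R1234(x), R12345(z) , R6 (x,z)
    return np.column_stack([[0,0,1],c[0][:,0],c[0][:,1],c[1][:,2],c[2][:,0],c[3][:,0],c[3][:,2],c[5][:,0],c[5][:,2]])
def fit():
    D=[json.loads(l) for l in open('log.jsonl')]
    A=np.vstack([basis(x[0]) for x in D]);b=np.concatenate([x[1] for x in D])
    w=1e-3;n=A.shape[1];x0=np.array([.35,0,0,.4,0,0,.4,0,.25])
    x=np.linalg.lstsq(np.vstack([A,w*np.eye(n)]),np.r_[b,w*x0],rcond=None)[0]
    return x,(A@x-b).reshape(-1,3)
try: X=np.load('X.npy')
except Exception: X=None
def fk(q): return basis(q)@X,chain(q)[6]*TT
def ik(p,Rt,q0,n=12,seed=0):
    rng=np.random.default_rng(seed);best=None
    for k in range(n):
        qs=np.clip(q0 if k==0 else LO+(HI-LO)*rng.random(7),LO+.01,HI-.01)
        f=lambda q:(lambda pr:np.r_[(pr[0]-p)*10,(pr[1].inv()*Rt).as_rotvec()*3,.003*(q-q0)])(fk(q))
        s=least_squares(f,qs,bounds=(LO+.02,HI-.02));pp,rr=fk(s.x)
        e=(np.linalg.norm(pp-p),(rr.inv()*Rt).magnitude(),s.x)
        if best is None or e[0]+e[1]*.2+1e-3*np.linalg.norm(s.x-q0)<best[0]+best[1]*.2+1e-3*np.linalg.norm(best[2]-q0): best=e
    return best
E
python3 - <<'E'
from kin import *
x,r=fit();print(x.round(4));print(r.round(4)); np.save('X.npy',x)
E
```

```text
[ 0.2754  0.0097 -0.0503  0.5453  0.001  -0.009   0.413  -0.0084  0.379 ]
[[ 0.0052 -0.0023 -0.0028]
 [ 0.001   0.0016  0.0012]
 [-0.0052 -0.0044  0.0048]
 [ 0.0015 -0.0023 -0.0023]
 [-0.002   0.0012 -0.0008]]
```

Run:
```python
from kin import *
from tg import G,d,lat
s=status.observe();q=s['joints']
cup=np.array([.411,-.270,0])
for flip in(1,-1):
  for t in(0,15,-15,-30):
    tt=np.radians(t);a=np.sin(tt)*d-np.cos(tt)*np.array([0,0,1]);Rt=rot(a,-flip*lat)
    g=np.array([.4614,.2228,.022])
    e0=ik(g+a*.0188,Rt,q,4);print('GRASP',flip,t,round(e0[0],3),round(e0[1],2),e0[2].round(2))
    if e0[0]>.01: continue
    dl=Rt.inv().apply(d); off=Rt.inv().apply(np.array([.4614,.2228,.010])-(g+a*.0188)) # handle centre in tool
    for phi in range(0,360,30):
        f=np.radians(phi);h=np.array([np.cos(f),np.sin(f),0])
        ac=np.cos(tt)*h-np.sin(tt)*np.array([0,0,1])  # a.d=sin t with d=-z
        # tool z: build from mapping: grasp triad (d,perp) -> 
        M1=np.column_stack([d,-np.cos(tt)*0*d+np.array([0,0,-1.]),np.cross(d,[0,0,-1.])]);M2=np.column_stack([[0,0,-1.],h,np.cross([0,0,-1.],h)])
        Rc=R.from_matrix(M2@M1.T)*Rt
        pc=cup+np.array([0,0,.135])-Rc.apply(off)
        e=ik(pc,Rc,e0[2],4)
        if e[0]<.01 and e[1]<.05: 
            e2=ik(pc+np.array([0,0,.1]),Rc,e[2],3); print('  cup',phi,Rc.apply([1,0,0]).round(2),round(e[0],3),round(e[1],2),e[2].round(2),'hover',round(e2[0],3),e2[2].round(2))
```

```text
Traceback (most recent call last):
  File "kin.py", line 28, in ik
    s=least_squares(f,qs,bounds=(LO+.02,HI-.02));pp,rr=fk(s.x)
ValueError: Initial guess is outside of provided bounds
```

```bash
sed -i 's/LO+.01,HI-.01)/LO+.03,HI-.03)/' kin.py
cat > feas.py <<'E'
from kin import *
from tg import G,d,lat
s=status.observe();q=s['joints']
cup=np.array([.411,-.270,0])
for flip in(1,-1):
  for t in(0,20,-20):
    tt=np.radians(t);a=np.sin(tt)*d-np.cos(tt)*np.array([0,0,1]);Rt=rot(a,-flip*lat)
    g=np.array([.4614,.2228,.022])
    e0=ik(g+a*.0188,Rt,q,4);print('GRASP',flip,t,round(e0[0],3),round(e0[1],2),e0[2].round(2),flush=True)
    if e0[0]>.01: continue
    off=Rt.inv().apply(np.array([.4614,.2228,.010])-(g+a*.0188)) # handle centre in tool
    for phi in range(0,360,30):
        f=np.radians(phi);h=np.array([np.cos(f),np.sin(f),0])
        M1=np.column_stack([d,np.array([0,0,-1.]),np.cross(d,[0,0,-1.])]);M2=np.column_stack([[0,0,-1.],h,np.cross([0,0,-1.],h)])
        Rc=R.from_matrix(M2@M1.T)*Rt
        pc=cup+np.array([0,0,.135])-Rc.apply(off)
        e=ik(pc,Rc,e0[2],4)
        if e[0]<.01 and e[1]<.05: 
            e2=ik(pc+np.array([0,0,.1]),Rc,e[2],3); print('  cup',phi,Rc.apply([1,0,0]).round(2),round(e[0],3),round(e[1],2),e[2].round(2),'hover',round(e2[0],3),e2[2].round(2),flush=True)
E
time python3 feas.py
```

```text
GRASP 1 0 0.0 0.0 [-0.15  0.63 -0.55  2.04  0.56  0.62 -2.72]
  cup 0 [1. 0. 0.] 0.0 0.0 [ 1.69  1.27 -0.54  2.55  4.35  1.2  -0.86] hover 0.003 [ 2.09  1.39 -1.25  2.55  3.91  0.55 -0.68]
  cup 30 [0.87 0.5  0.  ] 0.0 0.0 [ 2.08  1.62 -1.24  2.09 -0.26  0.54 -2.61] hover 0.0 [ 2.06  1.35 -1.25  2.14 -0.65  0.61 -2.42]
  cup 60 [ 0.5   0.87 -0.  ] 0.0 0.0 [ 1.62  1.3  -0.81  1.68 -0.53  1.31 -2.35] hover 0.0 [ 1.66  1.15 -0.89  1.71 -0.6   1.36 -2.44]
  cup 90 [0. 1. 0.] 0.0 0.0 [ 1.28  1.33 -0.7   1.29 -0.38  1.82 -2.41] hover 0.0 [ 1.31  1.2  -0.75  1.32 -0.47  1.87 -2.5 ]
  cup 210 [-0.87 -0.5  -0.  ] 0.0 0.0 [-0.02  1.16  0.1   1.44  0.6   1.98 -1.19] hover 0.0 [-0.13  1.03  0.31  1.49  0.59  1.98 -1.  ]
  cup 240 [-0.5  -0.87  0.  ] 0.0 0.0 [-0.11  1.06 -0.1   1.82  0.92  1.8  -1.42] hover 0.0 [-0.1   0.89 -0.11  1.86  0.93  1.88 -1.31]
  cup 270 [-0. -1.  0.] 0.0 0.0 [-0.34  1.04 -0.03  2.26  1.22  1.54 -1.73] hover 0.0 [-0.34  0.8  -0.03  2.32  1.21  1.6  -1.55]
GRASP 1 20 0.008 0.05 [-0.98  0.51  0.36  2.32  0.41  0.14 -2.72]
  cup 30 [ 0.81  0.47 -0.34] 0.0 0.0 [ 1.38  0.77 
[... 4679 characters left out ...]
0.34] 0.0 0.0 [ 1.43  1.78 -1.25  1.21 -0.19  1.85  0.3 ] hover 0.0 [ 1.45  1.63 -1.25  1.3  -0.33  1.81  0.26]
  cup 210 [-0.81 -0.47  0.34] 0.0 0.0 [-0.24  1.42  0.53  1.42  0.53  1.98  2.23] hover 0.0 [-0.29  1.28  0.61  1.52  0.6   1.98  2.32]
  cup 240 [-0.47 -0.81  0.34] 0.0 0.0 [-0.15  1.28  0.01  1.75  0.93  1.98  1.67] hover 0.0 [-0.2   1.1   0.08  1.85  0.95  1.98  1.78]
  cup 270 [-0.   -0.94  0.34] 0.0 0.0 [-0.18  1.32 -0.16  2.13  1.19  1.98  1.21] hover 0.0 [-0.21  1.1  -0.14  2.24  1.2   1.98  1.33]
  cup 300 [ 0.47 -0.81  0.34] 0.0 0.0 [-0.31  1.55 -0.05  2.47  1.38  1.98  0.61] hover 0.014 [-0.31  1.32 -0.05  2.55  1.38  1.98  0.76]
real	1m31.291s
user	1m30.696s
sys	0m0.177s
```

Request:
step_arm(
  rows=[
    [0, 0, 0.014, -0.013, -1, 0, 0],
    [0, 0, 0.014, -0.013, -1, 0, 0],
    [0, 0, 0.014, -0.013, -1, 0, 0],
    [0, 0, 0.014, -0.013, -1, 0, 0],
    [0, 0, 0.014, -0.013, -1, 0, 0],
    [0, 0, 0.014, -0.013, -1, 0, 0],
    [0, 0, 0.014, -0.013, -1, 0, 0],
    [0, 0, 0.014, -0.013, -1, 0, 0],
    [0, 0, 0.014, -0.013, -1, 0, 0],
  ],
)

```text
clock: 3.62
position: [0.4611, 0.2233, 0.155]
ee_rot: [0.456, 1.524, -0.453]
force: [0.5, 0.4, -0.3]
width: 0.496
```

Request:
step_arm(
  rows=[
    [0, 0, 0, 0, -1, 0, 0],
    [0, 0, 0, 0, -1, 0, 0],
    [0, 0, 0, 0, -1, 0, 0],
    [0, 0, 0, 0, -1, 0, 0],
    [0, 0, 0, 0, -1, 0, 0],
    [0, 0, 0, 0, -1, 0, 0],
    [0, 0, 0, 0, -1, 0, 0],
    [0, 0, 0, 0, -1, 0, 0],
    [0, 0, 0, 0, -1, 0, 0],
  ],
)

```text
clock: 4.37
position: [0.461, 0.2233, 0.1551]
ee_rot: [-0.365, 1.54, 0.368]
force: [0.0, 0.2, 0.0]
width: 0.496
```

```bash
sed -i 's/rot(a,-lat)/rot(a,lat)/' tg.py
python3 - <<'E'
from tg import *
s=log(); print(delta(*G(15,.08))); print(delta(*G(15,.00)))
E
```

```text
4.37 [0.461  0.2233 0.1551] [ 0.29  0.65 -1.25  1.87  0.69  1.14 -0.75] F [0.  0.2 0. ] 0.496
(array([ 0.0925,  0.0092, -0.017 ]), array([-0.9815, -0.128 , -0.2286]))
(array([ 0.1891, -0.0042,  0.0052]), array([-0.9815, -0.128 , -0.2286]))
```

Request:
step_arm(
  rows=[
    [0, 0.092, 0.009, -0.017, -0.982, -0.128, -0.229],
    [0, 0.092, 0.009, -0.017, -0.982, -0.128, -0.229],
    [0, 0.092, 0.009, -0.017, -0.982, -0.128, -0.229],
    [0, 0.092, 0.009, -0.017, -0.982, -0.128, -0.229],
    [0, 0.092, 0.009, -0.017, -0.982, -0.128, -0.229],
    [0, 0.092, 0.009, -0.017, -0.982, -0.128, -0.229],
    [0, 0.092, 0.009, -0.017, -0.982, -0.128, -0.229],
    [0, 0.092, 0.009, -0.017, -0.982, -0.128, -0.229],
    [0, 0.092, 0.009, -0.017, -0.982, -0.128, -0.229],
    [0, 0.092, 0.009, -0.017, -0.982, -0.128, -0.229],
  ],
)

```text
clock: 5.2
position: [0.4456, 0.2228, 0.0811]
ee_rot: [-1.279, 1.057, 0.955]
force: [0.1, 0.0, -0.1]
width: 0.5
```

Run:
```python
from tg import *
s=log(); s,im=snap('wrist'); save(im,'w2.png');print(delta(*G(15,.00)),s['ee_rot'])
W=cloud(im,s)
px=im['pixels'].astype(int);m=(px[...,0]-px[...,2]>45)&np.isfinite(W[...,2])&(W[...,2]>.016)&(W[...,2]<.03)&(abs(W[...,1]-.225)<.05)
H=W[m];print(len(H),H.mean(0),H.min(0),H.max(0),cv2.minAreaRect(H[:,:2].astype(np.float32)))
```

```text
5.2 [0.4456 0.2228 0.0811] [ 0.18  0.66 -1.22  2.17  1.15  0.95 -0.25] F [ 0.1  0.  -0.1] 0.5
(array([0.1001, 0.001 , 0.0015]), array([-0.0079, -0.0049,  0.0018])) [-1.27915735  1.05687604  0.95535985]
2668 [0.46254673 0.22329385 0.02003651] [0.42403666 0.21145337 0.01742582] [0.50169728 0.23506481 0.02226355] ((0.4627963900566101, 0.22330163419246674), (0.01908663660287857, 0.07869737595319748), 85.87504577636719)
```

View pics/w2.png

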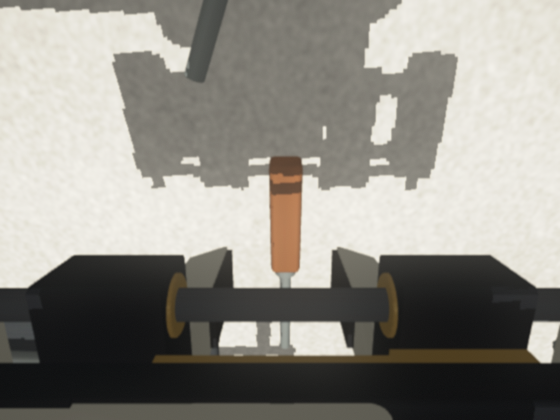

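Request:
step_arm(
  rows=[
    [0, 0.03, 0, 0, 0, 0, 0],
    [0, 0.06, 0, 0, 0, 0, 0],
    [0, 0.085, 0.001, 0.001, -0.008, -0.005, 0.002],
    [0, 0.098, 0.001, 0.001, -0.008, -0.005, 0.002],
    [0, 0.098, 0.001, 0.001, -0.008, -0.005, 0.002],
    [1, 0.098, 0.001, 0.001, -0.008, -0.005, 0.002],
    [1, 0.098, 0.001, 0.001, -0.008, -0.005, 0.002],
    [1, 0.098, 0.001, 0.001, -0.008, -0.005, 0.002],
    [1, 0.098, 0.001, 0.001, -0.008, -0.005, 0.002],
    [1, 0.098, 0.001, 0.001, -0.008, -0.005, 0.002],
  ],
  newtons=30,
)

```text
clock: 6.08
position: [0.4675, 0.2231, 0.0067]
ee_rot: [-1.277, 1.049, 0.959]
force: [-1.3, -0.4, 4.6]
width: 0.213
```

Run:
```python
from tg import *
s=log(); s,im=snap('wrist'); save(im,'w3.png')
```

```text
6.08 [0.4675 0.2231 0.0067] [ 0.1   0.79 -1.09  2.19  1.36  0.9  -0.39] F [-1.3 -0.4  4.6] 0.213
```

View pics/w3.png

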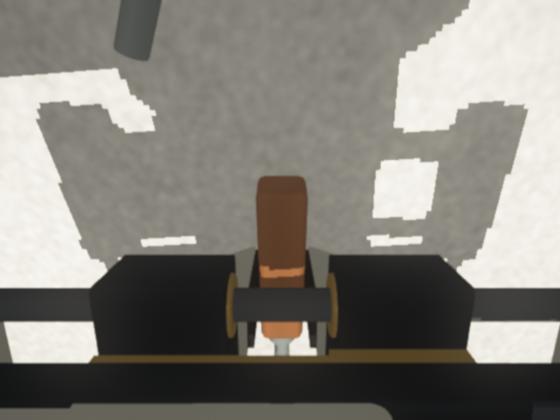

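```bash
cat > plan.py <<'E'
from kin import *
from tg import d
import pickle
x,r=fit();np.save('X.npy',x);import kin;kin.X=x;print(x.round(3),abs(r).max().round(4))
s=status.observe();q=s['joints'];p,Rg=pose(s)
dt=Rg.inv().apply(d);off=Rg.inv().apply(np.array([.4625,.2233,.010])-p);print('d in tool',dt.round(3),'off',off.round(4))
np.savez('grasp.npz',dt=dt,off=off)
cup=np.array([.411,-.270,0])
at=np.array([1,0,0]); 
for phi in(225,240,255,270,285):
    f=np.radians(phi);h=np.array([np.cos(f),np.sin(f),0])
    tx=np.array([1,0,0])-dt*dt[0];tx/=np.linalg.norm(tx)
    M1=np.column_stack([dt,tx,np.cross(dt,tx)]);M2=np.column_stack([[0,0,-1.],h,np.cross([0,0,-1.],h)])
    Rc=R.from_matrix(M2@M1.T)
    qq=q;out=[]
    for hz in (.25,.135):
        e=ik(cup+[0,0,hz]-Rc.apply(off),Rc,qq,3);qq=e[2];out.append((round(e[0],3),round(e[1],3),e[2].round(2).tolist()))
    print(phi,(Rg.inv()*Rc).as_rotvec().round(2),out)
E
python3 plan.py
```

```text
[ 0.267  0.009 -0.049  0.553 -0.001 -0.008  0.413 -0.013  0.381] 0.0086
d in tool [ 0.262 -0.965  0.   ] off [-0.0045  0.0039 -0.0002]
225 [-0.82  0.47  1.47] [(np.float64(0.0), 0.0, [0.14, 0.8, -0.32, 1.65, 0.81, 1.98, 1.9]), (np.float64(0.0), 0.0, [0.13, 0.96, -0.3, 1.67, 0.81, 1.85, 1.76])]
240 [-1.07  0.61  1.39] [(np.float64(0.0), 0.0, [0.21, 0.77, -0.57, 1.83, 0.97, 1.98, 1.82]), (np.float64(0.0), 0.0, [0.19, 0.96, -0.53, 1.85, 1.0, 1.88, 1.65])]
255 [-1.31  0.75  1.29] [(np.float64(0.0), 0.0, [0.27, 0.76, -0.77, 2.03, 1.11, 1.98, 1.76]), (np.float64(0.0), 0.0, [0.22, 0.97, -0.69, 2.05, 1.16, 1.91, 1.55])]
270 [-1.55  0.89  1.18] [(np.float64(0.0), 0.0, [0.23, 0.68, -0.78, 2.25, 1.23, 1.86, 1.74]), (np.float64(0.0), 0.0, [0.16, 0.94, -0.69, 2.27, 1.29, 1.84, 1.48])]
285 [-1.78  1.02  1.03] [(np.float64(0.0), 0.0, [0.15, 0.58, -0.73, 2.47, 1.38, 1.71, 1.7]), (np.float64(0.0), 0.0, [0.06, 0.92, -0.62, 2.5, 1.45, 1.77, 1.36])]
```

```bash
cat > cupT.py <<'E'
from tg import *
g=np.load('grasp.npz');dt=g['dt'];off=g['off']
def C(hz,phi=270,cup=(.411,-.270)):
    f=np.radians(phi);h=np.array([np.cos(f),np.sin(f),0]);tx=np.array([1,0,0])-dt*dt[0];tx/=np.linalg.norm(tx)
    M1=np.column_stack([dt,tx,np.cross(dt,tx)]);M2=np.column_stack([[0,0,-1.],h,np.cross([0,0,-1.],h)])
    Rc=R.from_matrix(M2@M1.T); return np.array([*cup,hz])-Rc.apply(off),Rc
E
python3 - <<'E'
from cupT import *
p,r=pose(status.observe());print(delta(p+[-.04,-.03,.2],r)); print(C(.25)[0])
E
```

```text
(array([-0.2537, -0.02  , -0.0404]), array([0., 0., 0.]))
[ 0.4108207  -0.27336286  0.24508254]
```

Request:
step_arm(
  rows=[
    [1, -0.04, 0, 0, 0, 0, 0],
    [1, -0.09, -0.005, -0.01, 0, 0, 0],
    [1, -0.14, -0.01, -0.02, 0, 0, 0],
    [1, -0.19, -0.015, -0.03, 0, 0, 0],
    [1, -0.254, -0.02, -0.04, 0, 0, 0],
    [1, -0.254, -0.02, -0.04, 0, 0, 0],
  ],
)

```text
clock: 6.63
position: [0.4273, 0.1956, 0.2118]
ee_rot: [-1.28, 1.043, 0.957]
force: [0.8, -0.4, 0.1]
width: 0.212
```

```bash
cat > half.py <<'E'
import sys
from cupT import *
hz=float(sys.argv[1]);fr=float(sys.argv[2])
s=log();p,r=pose(s);pc,Rc=C(hz)
w=(r.inv()*Rc).as_rotvec();print(delta(p+fr*(pc-p),r*R.from_rotvec(fr*w)))
E
python3 half.py .25 .5
```

```text
6.63 [0.4273 0.1956 0.2118] [ 0.4   0.29 -1.26  2.08  0.64  0.89  0.29] F [ 0.8 -0.4  0.1] 0.212
(array([-0.0186, -0.0151, -0.293 ]), array([-0.7389,  0.4219,  0.565 ]))
```

Request:
step_arm(
  rows=[
    [1, -0.019, -0.015, -0.293, -0.739, 0.422, 0.565],
    [1, -0.019, -0.015, -0.293, -0.739, 0.422, 0.565],
    [1, -0.019, -0.015, -0.293, -0.739, 0.422, 0.565],
    [1, -0.019, -0.015, -0.293, -0.739, 0.422, 0.565],
    [1, -0.019, -0.015, -0.293, -0.739, 0.422, 0.565],
    [1, -0.019, -0.015, -0.293, -0.739, 0.422, 0.565],
    [1, -0.019, -0.015, -0.293, -0.739, 0.422, 0.565],
    [1, -0.019, -0.015, -0.293, -0.739, 0.422, 0.565],
    [1, -0.019, -0.015, -0.293, -0.739, 0.422, 0.565],
    [1, -0.019, -0.015, -0.293, -0.739, 0.422, 0.565],
  ],
)

```text
clock: 7.47
position: [0.4185, -0.0394, 0.2224]
ee_rot: [-1.919, 1.52, 1.696]
force: [-1.2, -0.6, 0.2]
width: 0.217
```

```bash
python3 half.py .25 1
```

```text
7.47 [ 0.4185 -0.0394  0.2224] [ 0.35  0.57 -1.12  1.89  0.75  1.66  1.18] F [-1.2 -0.6  0.2] 0.217
(array([ 0.1425,  0.1577, -0.2031]), array([-0.7277,  0.4239,  0.5597]))
```

Request:
step_arm(
  rows=[
    [1, 0.142, 0.158, -0.203, -0.728, 0.424, 0.56],
    [1, 0.142, 0.158, -0.203, -0.728, 0.424, 0.56],
    [1, 0.142, 0.158, -0.203, -0.728, 0.424, 0.56],
    [1, 0.142, 0.158, -0.203, -0.728, 0.424, 0.56],
    [1, 0.142, 0.158, -0.203, -0.728, 0.424, 0.56],
    [1, 0.142, 0.158, -0.203, -0.728, 0.424, 0.56],
    [1, 0.142, 0.158, -0.203, -0.728, 0.424, 0.56],
    [1, 0.142, 0.158, -0.203, -0.728, 0.424, 0.56],
    [1, 0.142, 0.158, -0.203, -0.728, 0.424, 0.56],
    [1, 0.142, 0.158, -0.203, -0.728, 0.424, 0.56],
    [1, 0.142, 0.158, -0.203, -0.728, 0.424, 0.56],
  ],
)

```text
clock: 8.38
position: [0.409, -0.2748, 0.2463]
ee_rot: [1.407, -1.08, -1.405]
force: [0.3, 0.1, -0.3]
width: 0.218
```

```bash
python3 half.py .25 1
python3 - <<'E'
from h import *
for n in('side','top'):
    s,im=snap(n)
    save(im,n+'2.png',(240,60,440,260) if n=='side' else (280,160,440,300),4)
E
```

```text
8.38 [ 0.409  -0.2748  0.2463] [ 0.35  0.72 -0.9   2.24  1.27  1.95  1.74] F [ 0.3  0.1 -0.3] 0.218
(array([-0.0013, -0.002 , -0.0023]), array([-0.0077,  0.0047,  0.0024]))
```

View pics/side2.png

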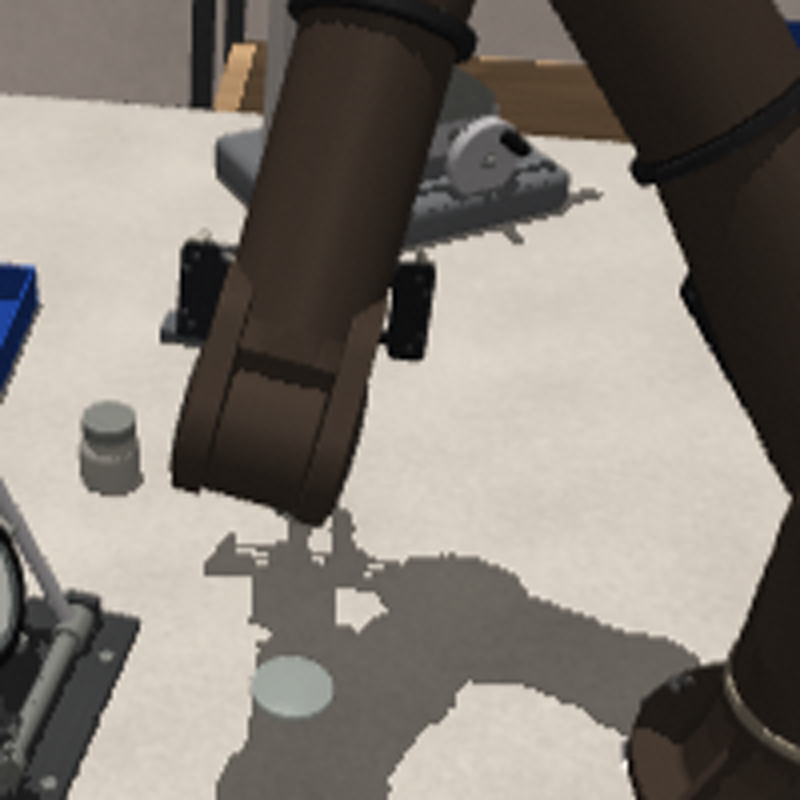

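View pics/top2.png

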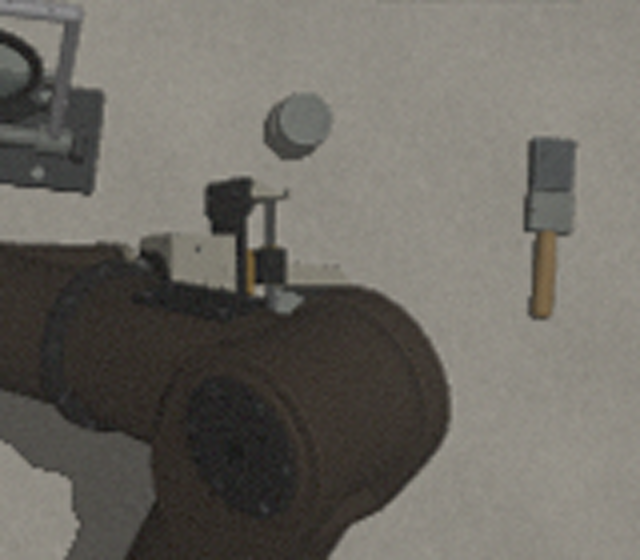

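Run:
```python
from h import *
s,im=snap('wrist'); save(im,'w4.png')
W=cloud(im,s)
C=W[(W[...,2]>.065)&(W[...,2]<.088)&(abs(W[...,0]-.411)<.05)&(abs(W[...,1]+.27)<.05)];print(len(C),C.mean(0) if len(C) else 0)
if len(C): print(C.min(0),C.max(0))
```

```text
0 0
```

View pics/w4.png

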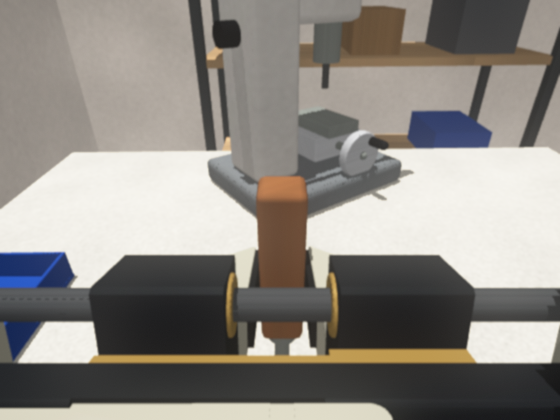

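```bash
python3 half.py .25 1; python3 half.py .18 1;python3 half.py .134 1
```

```text
8.53 [ 0.4093 -0.2749  0.2469] [ 0.35  0.72 -0.9   2.24  1.27  1.95  1.74] F [-0.   0.7 -0.3] 0.216
(array([-0.0013, -0.0027, -0.0019]), array([-0.0096,  0.0053,  0.0022]))
8.53 [ 0.4093 -0.2749  0.2469] [ 0.35  0.72 -0.9   2.24  1.27  1.95  1.74] F [-0.   0.7 -0.3] 0.216
(array([ 0.0218, -0.0871, -0.0011]), array([-0.0096,  0.0053,  0.0022]))
8.53 [ 0.4093 -0.2749  0.2469] [ 0.35  0.72 -0.9   2.24  1.27  1.95  1.74] F [-0.   0.7 -0.3] 0.216
(array([ 0.0371, -0.1425, -0.0006]), array([-0.0096,  0.0053,  0.0022]))
```

Request:
step_arm(
  rows=[
    [1, 0.005, -0.03, -0.002, -0.01, 0.005, 0.002],
    [1, 0.014, -0.06, -0.001, -0.01, 0.005, 0.002],
    [1, 0.022, -0.087, -0.001, -0.01, 0.005, 0.002],
    [1, 0.026, -0.102, -0.001, -0.01, 0.005, 0.002],
    [1, 0.03, -0.117, -0.001, -0.01, 0.005, 0.002],
    [1, 0.033, -0.129, -0.001, -0.01, 0.005, 0.002],
    [1, 0.033, -0.129, -0.001, -0.01, 0.005, 0.002],
  ],
)

```text
clock: 9.12
position: [0.4105, -0.2733, 0.1386]
ee_rot: [1.399, -1.069, -1.404]
force: [-0.1, 0.1, -0.6]
width: 0.215
```

```bash
python3 half.py .134 1
python3 - <<'E'
from h import *
s,im=snap('wrist'); save(im,'w5.png')
s,im=snap('top'); save(im,'t5.png',(280,160,440,300),4)
E
```

```text
9.12 [ 0.4105 -0.2733  0.1386] [ 0.27  0.96 -0.8   2.26  1.33  1.94  1.51] F [-0.1  0.1 -0.6] 0.215
(array([ 0.0032, -0.0114, -0.0005]), array([ 0.0035,  0.0008, -0.0001]))
```

View pics/w5.png

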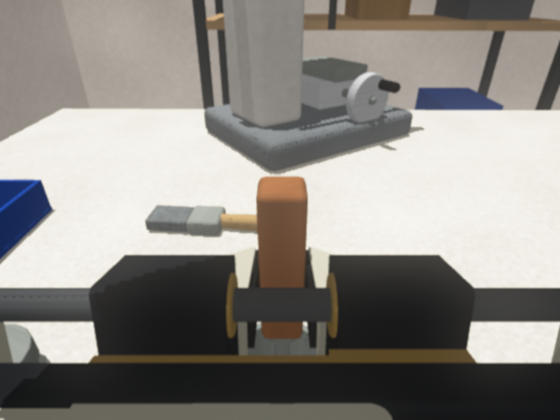

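View pics/t5.png

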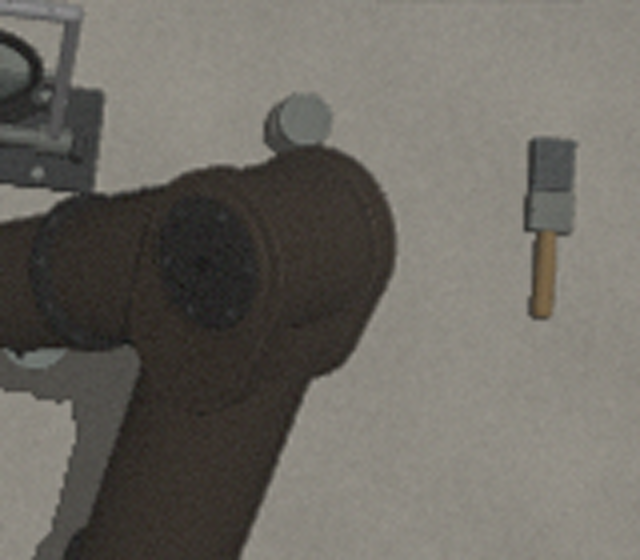

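Request:
step_arm(
  rows=[
    [1, 0.001, -0.005, 0, 0, 0, 0],
    [1, 0.003, -0.009, 0, 0, 0, 0],
    [1, 0.003, -0.011, 0, 0, 0, 0],
    [1, 0.003, -0.011, 0, 0, 0, 0],
  ],
)

```text
clock: 9.55
position: [0.4106, -0.2731, 0.1307]
ee_rot: [1.399, -1.069, -1.401]
force: [0.1, -0.6, -1.0]
width: 0.208
```

```bash
python3 half.py .134 1
```

```text
9.55 [ 0.4106 -0.2731  0.1307] [ 0.26  0.98 -0.79  2.26  1.34  1.94  1.49] F [ 0.1 -0.6 -1. ] 0.208
(array([ 0.0008, -0.0019, -0.0003]), array([ 0.0039, -0.0011, -0.0014]))
```

Run:
```python
from cupT import *
p,r=pose(status.observe());tip=np.array([.411,-.270,.008]);
for th in(6,13):
    q=R.from_rotvec([np.radians(th),0,0]); print(delta(tip+q.apply(p-tip)+[0,0,.002],q*r))
q=R.from_rotvec([np.radians(13),0,0]);pn=tip+q.apply(p-tip)+[0,0,.002];rn=q*r
a=rn.apply([1,0,0]);print(a)
print('retreat from new',rn.inv().apply(-a*.12+np.array([0,0,.0]))/.8)
```

```text
(array([0.0151, 0.0054, 0.    ]), array([ 0.0001,  0.0004, -0.1   ]))
(array([0.0338, 0.0068, 0.0001]), array([ 2.000e-04,  8.000e-04, -2.167e-01]))
[ 0.00112854 -0.88185904 -0.47151178]
retreat from new [-1.50000000e-01 -9.72850018e-18 -5.93268286e-18]
```

Request:
step_arm(
  rows=[
    [1, 0.008, 0.003, 0, 0, 0, -0.05],
    [1, 0.015, 0.005, 0, 0, 0, -0.1],
    [1, 0.025, 0.006, 0, 0, 0, -0.16],
    [1, 0.034, 0.007, 0, 0, 0, -0.217],
    [1, 0.034, 0.007, 0, 0, 0, -0.217],
    [-1, 0.034, 0.007, 0, 0, 0, -0.217],
    [-1, 0.034, 0.007, 0, 0, 0, -0.217],
    [-1, 0.034, 0.007, 0, 0, 0, -0.217],
    [-1, 0.034, 0.007, 0, 0, 0, -0.217],
    [-1, 0.034, 0.007, 0, 0, 0, -0.217],
    [-1, 0.034, 0.007, 0, 0, 0, -0.217],
  ],
)

```text
clock: 10.47
position: [0.4108, -0.3003, 0.1287]
ee_rot: [1.558, -0.93, -1.562]
force: [-0.1, 0.3, -1.1]
width: 0.599
```

Run:
```python
from tg import *
log();s,im=snap('wrist'); save(im,'w6.png')
```

```text
10.47 [ 0.4108 -0.3003  0.1287] [ 0.48  0.84 -0.91  2.27  1.4   1.74  1.71] F [-0.1  0.3 -1.1] 0.599
```

View pics/w6.png

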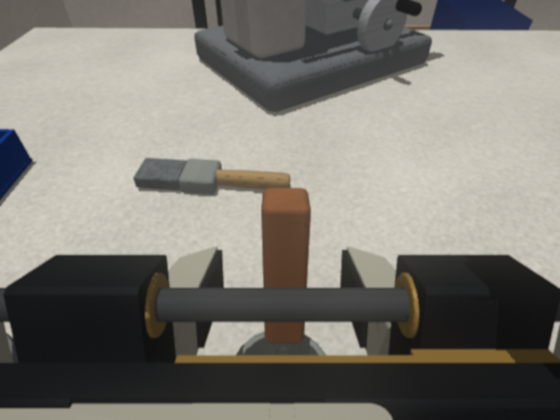

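Request:
step_arm(
  rows=[
    [-1, -0.03, 0, 0, 0, 0, 0],
    [-1, -0.07, 0, 0, 0, 0, 0],
    [-1, -0.11, 0, 0, 0, 0, 0],
    [-1, -0.15, 0.02, 0, 0, 0, 0],
    [-1, -0.15, 0.1, 0, 0, 0, 0],
    [-1, -0.15, 0.13, 0, 0, 0, 0],
  ],
)

```text
clock: 11.02
position: [0.4128, -0.2392, 0.274]
ee_rot: [1.56, -0.923, -1.559]
force: [0.7, -1.4, -0.2]
width: 0.999
```

Run:
```python
from tg import *
log();s,im=snap('wrist'); save(im,'w7.png');W=cloud(im,s)
px=im['pixels'].astype(int);m=(px[...,0]-px[...,2]>45)&np.isfinite(W[...,2])&(W[...,2]>.05)&(W[...,2]<.2)&(abs(W[...,0]-.41)<.06)&(abs(W[...,1]+.3)<.1)
H=W[m];print(len(H),H.mean(0),H.min(0),H.max(0));v=np.linalg.svd(H-H.mean(0),full_matrices=False)[2][0];print(v)
C=W[(W[...,2]>.07)&(W[...,2]<.085)&(abs(W[...,0]-.411)<.05)&(abs(W[...,1]+.27)<.05)&~m];print(len(C),C.min(0),C.max(0))
s,im=snap('side'); save(im,'s7.png')
```

```text
11.02 [ 0.4128 -0.2392  0.274 ] [ 0.5   0.56 -1.1   2.16  1.18  1.82  1.98] F [ 0.7 -1.4 -0.2] 0.999
275 [ 0.41036878 -0.30749022  0.16077013] [ 0.40175251 -0.31627855  0.07033133] [ 0.41898477 -0.28288345  0.16902354]
[-0.00208844  0.27170918 -0.96237714]
143 [ 0.39205621 -0.2944714   0.07087743] [ 0.43525506 -0.2798849   0.08133108]
```

View pics/w7.png

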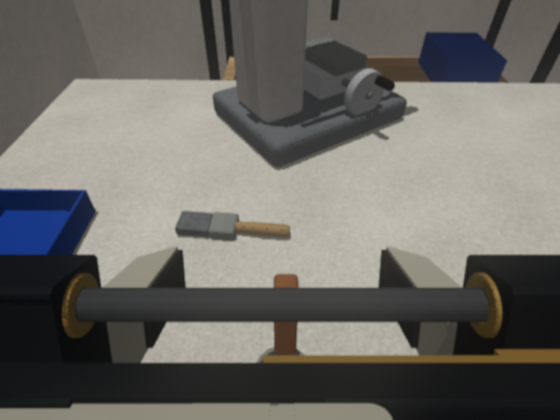

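View pics/s7.png

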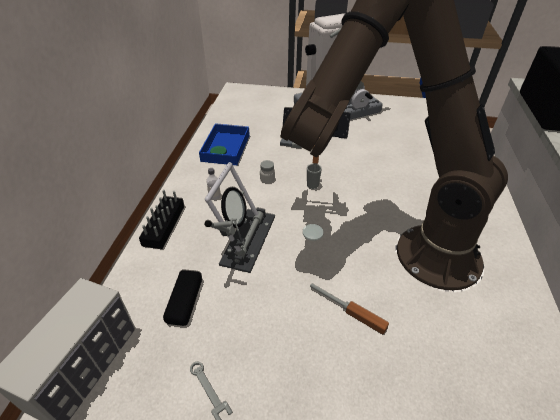

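```bash
cat > fr.py <<'E'
from kin import *
from tg import log
psi=np.arctan2(-.118,.993);X_=np.array([np.cos(psi),np.sin(psi),0]);Y_=np.array([-np.sin(psi),np.cos(psi),0]);Z_=np.array([0,0,1.])
H=np.array([.5772,.0356,.025])
def F(p,lean=.4):
    p=np.array(p,float)/1000; xf=np.cos(lean)*X_-np.sin(lean)*Z_; zf=np.sin(lean)*X_+np.cos(lean)*Z_
    return H+p[0]*xf+p[1]*Y_+p[2]*zf
def Rf(lean=.4,flip=1):
    xf=np.cos(lean)*X_-np.sin(lean)*Z_; zf=np.sin(lean)*X_+np.cos(lean)*Z_
    return rot(-zf,flip*xf)
def tab(deg,dx=-7,dy=0,dz=6): t=np.radians(deg); return [-78+dx,92+110*np.cos(t)+dy,102+110*np.sin(t)+dz]
E
python3 - <<'E'
import kin
from fr import *
s=log();x,r=fit();np.save('X.npy',x);kin.X=x;print(abs(r).max())
q=s['joints']
for flip in(1,-1):
  qq=q
  print('flip',flip,'rot from now',(pose(s)[1].inv()*Rf(.4,flip)).as_rotvec().round(2))
  for nm,p,l in(('T0',tab(50,dz=66),.4),('T1',tab(50),.4),('T2',tab(0),.4),('T3',tab(-35),.4),('bar+',[0,0,260],.4),('bar',[0,0,193],.4),('bar0',[0,0,193],0)):
    e=ik(F(p,l),Rf(l,flip),qq,4);qq=e[2];print(nm,F(p,l).round(3),round(e[0],3),round(e[1],2),e[2].round(2))
E
```

```text
11.12 [ 0.4111 -0.2434  0.278 ] [ 0.51  0.55 -1.1   2.16  1.18  1.82  1.98] F [ 0.2 -0.4 -0.6] 0.997
0.009422793975022103
flip 1 rot from now [ 2.53 -1.56  0.61]
T0 [0.616 0.195 0.29 ] 0.0 0.0 [-0.03  0.77 -0.62  0.98  0.17  1.82 -0.67]
T1 [0.593 0.198 0.235] 0.0 0.0 [ 0.    0.76 -0.63  1.15  0.17  1.67 -0.69]
T2 [0.565 0.24  0.158] 0.0 0.0 [-0.04  0.79 -0.64  1.3   0.18  1.48 -0.75]
T3 [0.538 0.224 0.099] 0.0 0.0 [-0.    0.81 -0.64  1.45  0.21  1.33 -0.75]
bar+ [0.678 0.024 0.264] 0.0 0.0 [ 0.14  0.85 -0.56  0.86  0.26  1.89 -0.41]
bar [0.652 0.027 0.203] 0.0 0.0 [ 0.18  0.83 -0.58  1.06  0.26  1.71 -0.44]
bar0 [0.577 0.036 0.218] 0.0 0.0 [ 0.32  0.45 -0.67  1.66  0.3   1.14 -0.54]
flip -1 rot from now [-0.11 -0.43 -1.09]
T0 [0.616 0.195 0.29 ] 0.0 0.0 [ 0.14  0.97 -1.25  0.94  0.58  1.94  2.19]
T1 [0.593 0.198 0.235] 0.0 0.0 [ 0.19  0.98 -1.25  1.12  0.58  1.81  2.15]
T2 [0.565 0.24  0.158] 0.0 0.0 [ 0.16  1.03 -1.23  1.27  0.6   1.64  2.06]
T3 [0.538 0.224 0.099] 0.0 0.0 [ 0.22  1.07 -1.22  1.41  0.64  1.52  2.03]
bar+ [0.678 0.024 0.264] 0.0 0.0 [ 0.26  0.97 -1.03  0.83  0.57  1.98  2.55]
bar [0.652 0.027 0.203] 0.0 0.0 [ 0.33  0.98 -1.05  1.03  0.56  1.82  2.49]
bar0 [0.577 0.036 0.218] 0.0 0.0 [ 0.6   0.68 -1.22  1.63  0.66  1.31  2.29]
```

Run:
```python
from fr import *
s=log();r1=Rf(0,-1)*R.from_rotvec([np.radians(40),0,0])
p=[.47,-.08,.36]
print(delta(p,r1)); e=ik(np.array(p),r1,s['joints'],3);print(e)
```

```text
11.12 [ 0.4111 -0.2434  0.278 ] [ 0.51  0.55 -1.1   2.16  1.18  1.82  1.98] F [ 0.2 -0.4 -0.6] 0.997
(array([-0.2284, -0.0053, -0.0738]), array([ 0.6985, -0.4228, -0.9731]))
(np.float64(3.3976063846903423e-07), 1.8795431075542462e-06, array([ 1.01804343,  0.33619492, -1.24999997,  1.60912953,  0.32170857,
        1.43020942,  2.06419877]))
```

Request:
step_arm(
  rows=[
    [1, -0.228, -0.005, -0.074, 0.698, -0.423, -0.973],
    [1, -0.228, -0.005, -0.074, 0.698, -0.423, -0.973],
    [1, -0.228, -0.005, -0.074, 0.698, -0.423, -0.973],
    [1, -0.228, -0.005, -0.074, 0.698, -0.423, -0.973],
    [1, -0.228, -0.005, -0.074, 0.698, -0.423, -0.973],
    [1, -0.228, -0.005, -0.074, 0.698, -0.423, -0.973],
    [1, -0.228, -0.005, -0.074, 0.698, -0.423, -0.973],
    [1, -0.228, -0.005, -0.074, 0.698, -0.423, -0.973],
    [1, -0.228, -0.005, -0.074, 0.698, -0.423, -0.973],
    [1, -0.228, -0.005, -0.074, 0.698, -0.423, -0.973],
    [1, -0.228, -0.005, -0.074, 0.698, -0.423, -0.973],
  ],
)

```text
clock: 12.03
position: [0.4704, -0.0803, 0.3554]
ee_rot: [-1.728, 0.749, 1.742]
force: [-0.7, -0.4, -0.4]
width: 0.247
```

Run:
```python
from fr import *
s=log();r1=Rf(0,-1)*R.from_rotvec([np.radians(95),0,0])
print(delta([.55,.05,.38],r1))
```

```text
12.03 [ 0.4704 -0.0803  0.3554] [ 1.02  0.31 -1.22  1.64  0.29  1.4   2.09] F [-0.7 -0.4 -0.4] 0.247
(array([-0.0298, -0.184 ,  0.0517]), array([ 0.9123,  0.0092, -0.002 ]))
```

Request:
step_arm(
  rows=[
    [1, -0.03, -0.184, 0.052, 0.912, 0.009, 0],
    [1, -0.03, -0.184, 0.052, 0.912, 0.009, 0],
    [1, -0.03, -0.184, 0.052, 0.912, 0.009, 0],
    [1, -0.03, -0.184, 0.052, 0.912, 0.009, 0],
    [1, -0.03, -0.184, 0.052, 0.912, 0.009, 0],
    [1, -0.03, -0.184, 0.052, 0.912, 0.009, 0],
    [1, -0.03, -0.184, 0.052, 0.912, 0.009, 0],
    [1, -0.03, -0.184, 0.052, 0.912, 0.009, 0],
    [1, -0.03, -0.184, 0.052, 0.912, 0.009, 0],
  ],
)

```text
clock: 12.78
position: [0.5482, 0.0527, 0.3788]
ee_rot: [-1.06, 1.306, 1.059]
force: [1.0, -0.2, -0.2]
width: 0.003
```

Run:
```python
from fr import *
s=log();r1=Rf(0,-1)*R.from_rotvec([np.radians(145),0,0])
print(delta([.6,.14,.38],r1))
```

```text
12.78 [0.5482 0.0527 0.3788] [ 0.46  0.36 -0.93  1.44  0.29  1.49  0.91] F [ 1.  -0.2 -0.2] 0.003
(array([-0.0025, -0.0414,  0.1199]), array([ 0.8361, -0.0077, -0.0014]))
```

Request:
step_arm(
  rows=[
    [1, -0.002, -0.041, 0.12, 0.836, 0, 0],
    [1, -0.002, -0.041, 0.12, 0.836, 0, 0],
    [1, -0.002, -0.041, 0.12, 0.836, 0, 0],
    [1, -0.002, -0.041, 0.12, 0.836, 0, 0],
    [1, -0.002, -0.041, 0.12, 0.836, 0, 0],
    [1, -0.002, -0.041, 0.12, 0.836, 0, 0],
    [1, -0.002, -0.041, 0.12, 0.836, 0, 0],
    [1, -0.002, -0.041, 0.12, 0.836, 0, 0],
  ],
)

```text
clock: 13.45
position: [0.5994, 0.1401, 0.3798]
ee_rot: [-0.392, 1.542, 0.385]
force: [0.3, 0.3, 0.4]
width: 0.002
```

Run:
```python
from fr import *
s=log()
print(delta(F(tab(50,dz=66)),Rf(.4,1)))
s,im=snap('top');save(im,'t8.png',(190,120,330,250),5);W=cloud(im)
A=W[140:215,205:310].reshape(-1,3)
b=A[(A[:,1]>.165)&(A[:,1]<.24)&(A[:,2]>.2)&(A[:,2]<.25)&(A[:,0]<.612)];print(len(b),b.mean(0),b.min(0),b.max(0))
```

```text
13.45 [0.5994 0.1401 0.3798] [ 0.13  0.44 -0.71  1.29  0.28  1.52 -0.05] F [0.3 0.3 0.4] 0.002
(array([0.1112, 0.0505, 0.0518]), array([0.5769, 0.3638, 0.1214]))
1 [0.57793663 0.20042865 0.23705884] [0.57793663 0.20042865 0.23705884] [0.57793663 0.20042865 0.23705884]
```

View pics/t8.png

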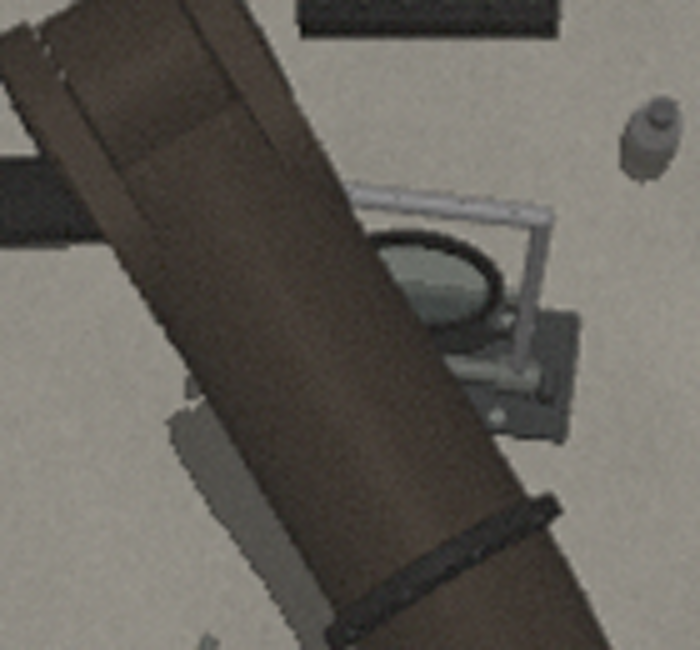

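Run:
```python
from fr import *
s=log()
print(delta(F(tab(50,dx=-14,dy=-3,dz=60)),Rf(.4,1)))
```

```text
13.5 [0.5995 0.14   0.3799] [ 0.13  0.44 -0.71  1.29  0.28  1.52 -0.05] F [-0.3  0.4  0.1] 0.004
(array([0.1149, 0.0537, 0.041 ]), array([0.5832, 0.3637, 0.1228]))
```

Request:
step_arm(
  rows=[
    [1, 0.03, 0.054, 0.041, 0.583, 0.364, 0.123],
    [1, 0.05, 0.054, 0.041, 0.583, 0.364, 0.123],
    [1, 0.08, 0.054, 0.041, 0.583, 0.364, 0.123],
    [1, 0.115, 0.054, 0.041, 0.583, 0.364, 0.123],
    [1, 0.115, 0.054, 0.041, 0.583, 0.364, 0.123],
    [1, 0.115, 0.054, 0.041, 0.583, 0.364, 0.123],
    [1, 0.115, 0.054, 0.041, 0.583, 0.364, 0.123],
    [1, 0.115, 0.054, 0.041, 0.583, 0.364, 0.123],
  ],
)

```text
clock: 14.17
position: [0.608, 0.1926, 0.2869]
ee_rot: [0.117, 1.968, -0.074]
force: [-0.2, 0.7, 0.7]
width: 0.009
```

Run:
```python
from fr import *
s=log()
print(delta(F(tab(50,dx=-14,dy=-3,dz=60)),Rf(.4,1)))
s,im=snap('wrist');save(im,'w9.png')
s,im=snap('side');save(im,'s9.png',(180,140,340,260),5)
```

```text
14.17 [0.608  0.1926 0.2869] [-0.04  0.73 -0.55  1.05  0.12  1.77 -0.64] F [-0.2  0.7  0.7] 0.009
(array([-0.0004,  0.0002, -0.0015]), array([ 0.0022,  0.0005, -0.0019]))
```

View pics/w9.png

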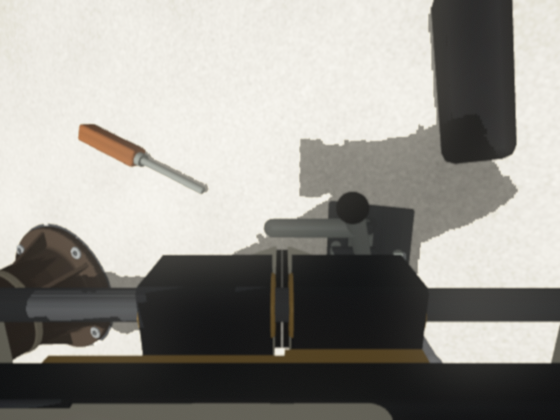

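View pics/s9.png

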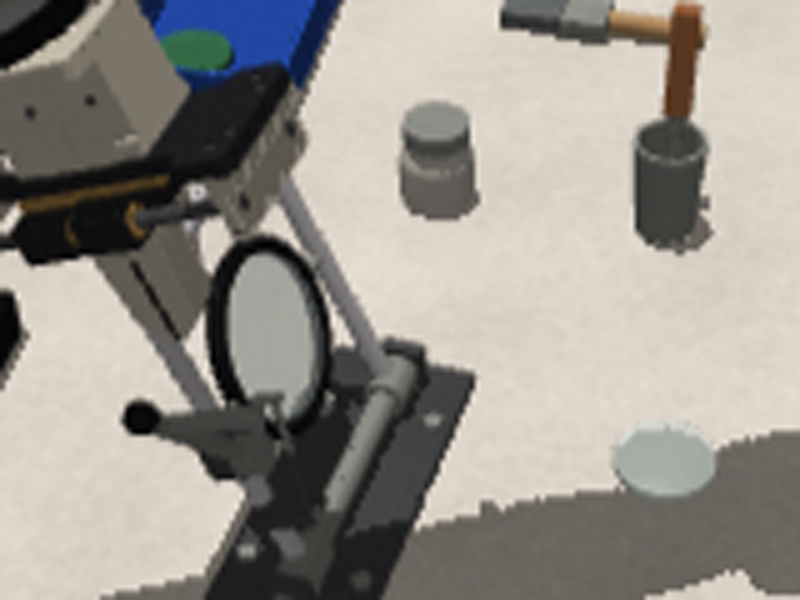

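Run:
```python
from fr import *
im=dict(np.load('wrist.npz'));s={'position':im['pos'],'ee_rot':im['rot']};W=cloud(im,s);p,r=pose(s)
L=r.inv().apply((W-p).reshape(-1,3)).reshape(W.shape)*1000
for u in(272,285,300,315,330,352): print(u,[L[v,u].round(0).tolist() for v in((222,228,234) if u!=352 else (200,207,214))])
print('expected pin mid, in tool', (r.inv().apply(F(tab(50,dx=0,dz=0))-p)*1000).round(1), 'foot',(r.inv().apply(F([-54,182,209])-p)*1000).round(1))
```

```text
272 [[56.0, 5.0, -5.0], [53.0, 2.0, -5.0], [53.0, -2.0, -5.0]]
285 [[54.0, 5.0, 3.0], [52.0, 2.0, 3.0], [53.0, -2.0, 3.0]]
300 [[54.0, 5.0, 12.0], [53.0, 2.0, 12.0], [52.0, -2.0, 12.0]]
315 [[55.0, 5.0, 21.0], [53.0, 2.0, 21.0], [53.0, -2.0, 21.0]]
330 [[54.0, 5.0, 30.0], [53.0, 2.0, 30.0], [52.0, -2.0, 30.0]]
352 [[30.0, 25.0, 38.0], [27.0, 22.0, 38.0], [26.0, 18.0, 38.0]]
expected pin mid, in tool [59.7  3.  12.8] foot [37.  22.3 36.9]
```

Request:
step_arm(
  rows=[
    [1, 0.04, 0, 0, 0, 0, 0],
    [1, 0.067, 0, 0, 0, 0, 0],
    [1, 0.081, 0.014, 0, 0, 0, 0],
    [1, 0.094, 0.024, 0, 0, 0, 0],
    [1, 0.11, 0.034, 0, 0, 0, 0],
    [1, 0.126, 0.041, 0, 0, 0, 0],
    [1, 0.149, 0.047, 0, 0, 0, 0],
    [1, 0.173, 0.049, 0, 0, 0, 0],
    [1, 0.197, 0.047, 0, 0, 0, 0],
    [1, 0.22, 0.041, 0, 0, 0, 0],
    [1, 0.22, 0.041, 0, 0, 0, 0],
  ],
)

```text
clock: 15.18
position: [0.5411, 0.2336, 0.1239]
ee_rot: [0.116, 1.97, -0.078]
force: [-0.4, 0.6, 0.0]
width: 0.004
```

Run:
```python
from fr import *
s=log()
s,im=snap('side');save(im,'s10.png',(180,140,340,300),4)
s,im=snap('wrist');save(im,'w10.png')
```

```text
15.18 [0.5411 0.2336 0.1239] [-0.06  0.77 -0.56  1.42  0.14  1.37 -0.72] F [-0.4  0.6  0. ] 0.004
```

View pics/s10.png

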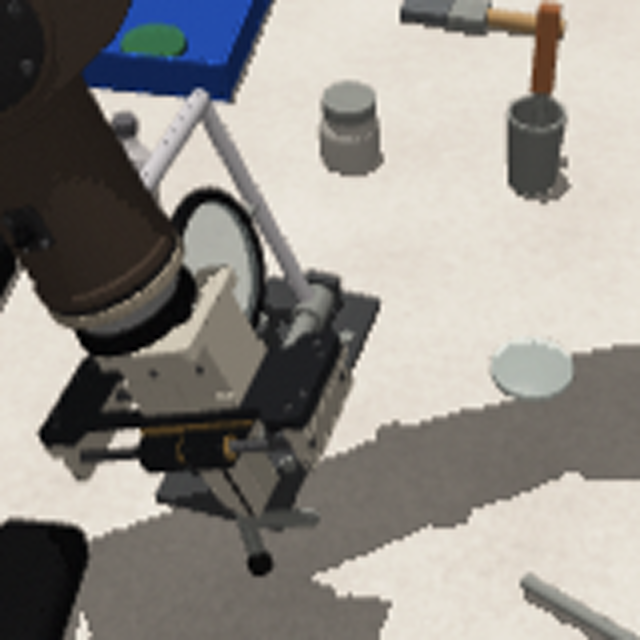

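View pics/w10.png

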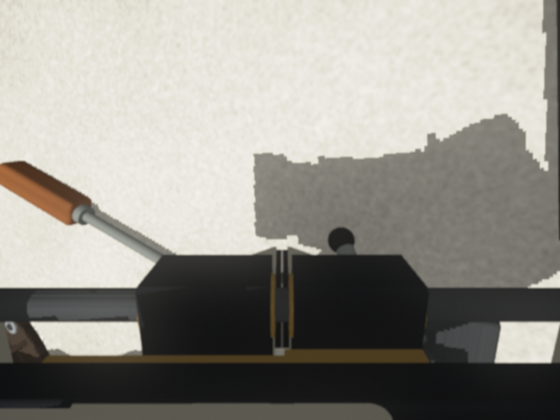

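Run:
```python
from fr import *
im=dict(np.load('wrist.npz'));s={'position':im['pos'],'ee_rot':im['rot']};W=cloud(im,s)
print(W[240,341],W[234,341]); t=np.radians(-50);print('foot exp',F([-54,92+140*np.cos(t),102+140*np.sin(t)]),'at -20',F([-54,92+132,102-48]))
s=log();p,r=pose(s)
print('up',delta(F([-92,200,250]),Rf(.4)),'bar+',delta(F([0,0,270]),Rf(.4)))
```

```text
[0.55161989 0.22233811 0.04972068] [0.55127471 0.22565933 0.04735709]
foot exp [0.54725664 0.22242893 0.0411965 ] at -20 [0.57512423 0.26142268 0.09576588]
15.28 [0.5437 0.2346 0.1268] [-0.06  0.77 -0.56  1.41  0.14  1.38 -0.72] F [ 0.4 -1.2  0.4] 0.005
up (array([-2.229e-01,  8.300e-03,  2.000e-04]), array([-0.0014,  0.0012, -0.002 ])) bar+ (array([-0.2483, -0.2414,  0.1156]), array([-0.0014,  0.0012, -0.002 ]))
```

Request:
step_arm(
  rows=[
    [1, -0.05, 0.01, 0, 0, 0, 0],
    [1, -0.1, 0.01, 0, 0, 0, 0],
    [1, -0.15, 0.008, 0, 0, 0, 0],
    [1, -0.2, 0.008, 0, 0, 0, 0],
    [1, -0.24, 0.008, 0, 0, 0, 0],
    [0, -0.25, -0.04, 0.02, 0, 0, 0],
    [0, -0.25, -0.08, 0.04, 0, 0, 0],
    [0, -0.25, -0.12, 0.06, 0, 0, 0],
    [-0.2, -0.248, -0.17, 0.08, 0, 0, 0],
    [-0.2, -0.248, -0.21, 0.1, 0, 0, 0],
    [-0.2, -0.248, -0.241, 0.116, 0, 0, 0],
    [-0.2, -0.248, -0.241, 0.116, 0, 0, 0],
  ],
)

```text
clock: 16.28
position: [0.6836, 0.015, 0.2726]
ee_rot: [0.126, 1.964, -0.089]
force: [0.8, -0.8, -0.7]
width: 0.466
```

Run:
```python
from fr import *
s=log();print(delta(F([0,0,270]),Rf(.4)))
s,im=snap('wrist');save(im,'w11.png');W=cloud(im,s);p,r=pose(s);L=r.inv().apply((W-p).reshape(-1,3)).reshape(W.shape)*1000
B=L[(L[...,0]>40)&(L[...,0]<75)&(abs(L[...,2])<45)&(abs(L[...,1])<100)];print(len(B),B.mean(0),np.percentile(B,[1,50,99],axis=0))
```

```text
16.28 [0.6836 0.015  0.2726] [ 0.12  0.84 -0.49  0.85  0.21  1.88 -0.39] F [ 0.8 -0.8 -0.7] 0.466
(array([ 0.0002,  0.0099, -0.0041]), array([-0.0121,  0.0032, -0.0017]))
6177 [52.9508706  22.71062393 -1.59988966] [[ 50.16311055 -76.85661495  -9.61775654]
 [ 52.47329773  27.69984697  -1.536128  ]
 [ 58.22425077  89.89307845   6.56747271]]
```

View pics/w11.png

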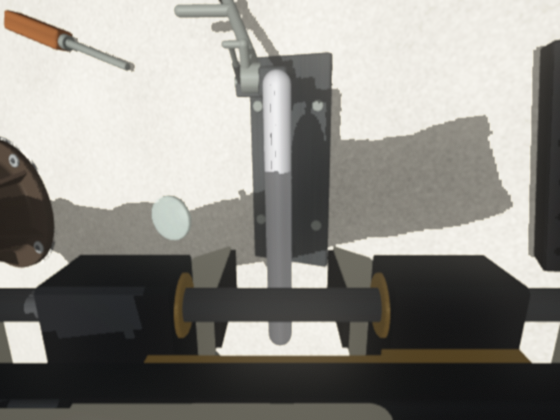

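Request:
step_arm(
  rows=[
    [-0.2, 0.03, 0.008, -0.002, -0.01, 0.003, 0],
    [-0.2, 0.06, 0.008, -0.002, -0.01, 0.003, 0],
    [-0.2, 0.085, 0.008, -0.002, -0.01, 0.003, 0],
    [-0.2, 0.094, 0.008, -0.002, -0.01, 0.003, 0],
    [1, 0.094, 0.008, -0.002, -0.01, 0.003, 0],
    [1, 0.094, 0.008, -0.002, -0.01, 0.003, 0],
    [1, 0.094, 0.008, -0.002, -0.01, 0.003, 0],
    [1, 0.094, 0.008, -0.002, -0.01, 0.003, 0],
    [1, 0.094, 0.008, -0.002, -0.01, 0.003, 0],
    [1, 0.094, 0.008, -0.002, -0.01, 0.003, 0],
  ],
  newtons=30,
)

```text
clock: 17.17
position: [0.6524, 0.033, 0.2045]
ee_rot: [0.115, 1.969, -0.069]
force: [4.4, -0.1, 0.1]
width: 0.217
```

Run:
```python
from fr import *
s=log();p,r=pose(s)
# frame coordinates of TCP
zf=F([0,0,1000])-F([0,0,0]);xf=F([1000,0,0])-F([0,0,0]);v=p-H;print('TCP in frame',(v@xf).round(4),(v@Y_).round(4),(v@zf).round(4))
fc=np.array([v@xf,v@Y_,v@zf])*1000
off=(Rf(.4).inv()*r)
for l in(.3,.2,.1,0.):
    print(l,delta(F(fc,l),Rf(l)*off))
```

```text
17.17 [0.6524 0.033  0.2045] [ 0.15  0.82 -0.51  1.08  0.21  1.7  -0.41] F [ 4.4 -0.1  0.1] 0.217
TCP in frame -0.0009 0.0063 0.1945
0.3 (array([ 0.0014,  0.0002, -0.0243]), array([-0.0003, -0.0955, -0.0007]))
0.2 (array([ 0.0051,  0.0003, -0.0483]), array([-0.0005, -0.191 , -0.0013]))
0.1 (array([ 0.0113,  0.0005, -0.0718]), array([-0.0008, -0.2865, -0.002 ]))
0.0 (array([ 0.0197,  0.0006, -0.0946]), array([-0.001 , -0.382 , -0.0027]))
```

Request:
step_arm(
  rows=[
    [1, 0, 0, 0, 0, 0, 0],
    [1, 0, 0, 0, 0, 0, 0],
    [1, 0, 0, 0, 0, 0, 0],
  ],
)

```text
clock: 17.42
position: [0.6525, 0.033, 0.2044]
ee_rot: [0.115, 1.969, -0.069]
force: [3.9, 0.0, 1.7]
width: 0.165
```

Run:
```python
from fr import *
s=log();s,im=snap('wrist');save(im,'w12.png')
s,im=snap('side');save(im,'s12.png',(170,100,330,260),4)
```

```text
17.42 [0.6525 0.033  0.2044] [ 0.15  0.82 -0.51  1.08  0.21  1.7  -0.41] F [3.9 0.  1.7] 0.165
```

View pics/w12.png

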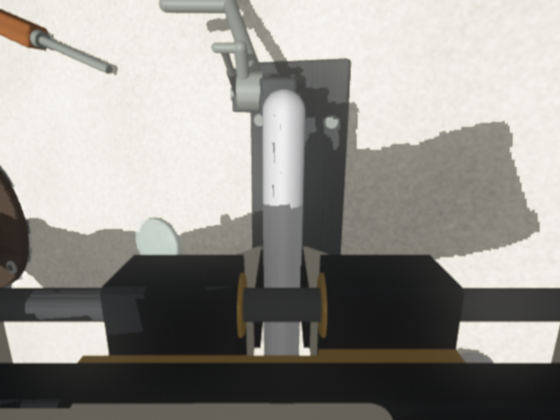

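View pics/s12.png

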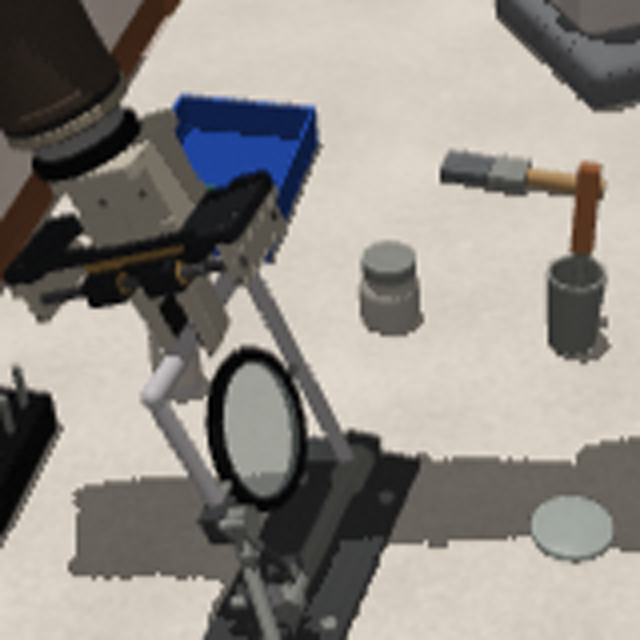

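Request:
step_arm(
  rows=[
    [1, 0.0003, 0, -0.012, 0, -0.048, 0],
    [1, 0.0014, 0, -0.0243, 0, -0.0955, 0],
    [1, 0.003, 0, -0.036, 0, -0.143, 0],
    [1, 0.005, 0, -0.048, 0, -0.191, 0],
    [1, 0.008, 0, -0.06, 0, -0.239, 0],
    [1, 0.011, 0, -0.072, 0, -0.2865, 0],
    [1, 0.015, 0, -0.083, 0, -0.334, 0],
    [1, 0.0197, 0, -0.0946, 0, -0.382, 0],
    [1, 0.0197, 0, -0.0946, 0, -0.382, 0],
    [1, 0.0197, 0, -0.0946, 0, -0.382, 0],
    [1, 0.0197, 0, -0.0946, 0, -0.382, 0],
  ],
)

```text
clock: 18.43
position: [0.5758, 0.0421, 0.2179]
ee_rot: [0.092, 1.574, -0.083]
force: [4.2, 5.2, -11.4]
width: 0.165
```

```bash
cat > chk.py <<'E'
from fr import *
s=log()
p,r=pose(s);v=p-H;g=p-r.apply([.016,0,0])-H;print('lean est from grip point',np.arctan2(g@X_,g[2]), 'tool pitch',np.arctan2(-(r.apply([1,0,0])@X_),-r.apply([1,0,0])[2]))
s,im=snap('side');save(im,'s13.png',(150,60,370,300),2.5);W=cloud(im);np.save('W13.npy',W)
s,im=snap('top');save(im,'t13.png',(170,120,410,300),3)
s,im=snap('wrist');save(im,'w13.png');Ww=cloud(im,s)
B=Ww[(Ww[...,2]>.225)&(Ww[...,2]<.25)&(abs(Ww[...,0]-.6)<.06)&(Ww[...,1]>.04)&(Ww[...,1]<.13)];print('bar pts',len(B),np.median(B,axis=0),'x-lean offset',np.median((B-H)@X_),'z',np.percentile(B[:,2],98))
E
python3 chk.py
```

```text
18.43 [0.5758 0.0421 0.2179] [ 0.26  0.44 -0.59  1.66  0.25  1.12 -0.51] F [  4.2   5.2 -11.4] 0.165
lean est from grip point -0.00994991294539422 tool pitch 0.005742381062720202
bar pts 8873 [0.58232025 0.08039837 0.24185819] x-lean offset -0.0006709329396782617 z 0.24590405418468383
```

View pics/s13.png

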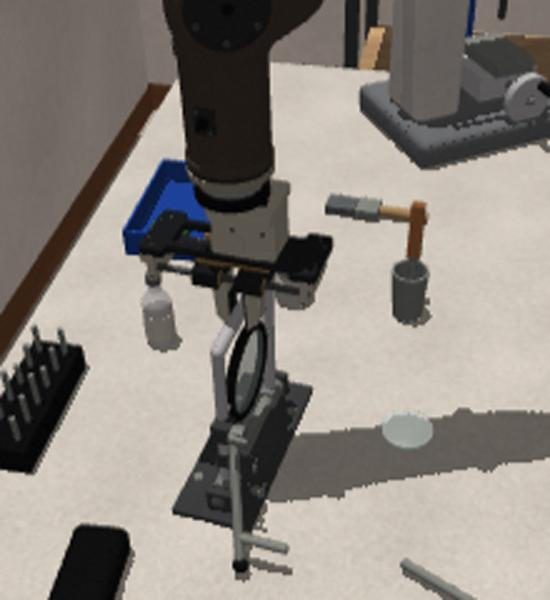

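View pics/w13.png

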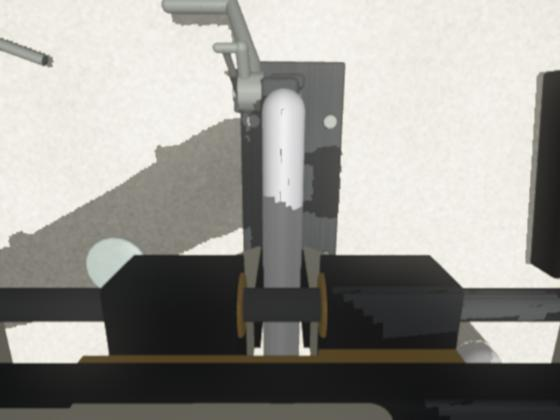

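Request:
step_arm(
  rows=[
    [1, 0.001, 0, 0, 0, 0, 0],
    [1, 0.002, 0.001, 0, 0, 0, 0],
    [1, 0.002, 0.001, 0, 0, 0, 0],
    [1, 0.002, 0.001, 0, 0, 0, 0],
    [1, 0.002, 0.001, 0, 0, 0, 0],
    [1, 0.002, 0.001, 0, 0, 0, 0],
  ],
  newtons=35,
)

```text
clock: 19.08
position: [0.5769, 0.042, 0.2178]
ee_rot: [0.093, 1.571, -0.085]
force: [2.5, 0.0, 2.0]
width: 0.166
```

```bash
python3 chk.py
python3 - <<'E'
from fr import *
im=dict(np.load('side.npz'));W=cloud(im)
px=im['pixels'].astype(int);m=(px[...,0]-px[...,2]>40)&np.isfinite(W[...,2])&(W[...,2]>.08)&(W[...,2]<.2)&(abs(W[...,0]-.41)<.06)&(abs(W[...,1]+.3)<.07)
Hh=W[m];print('driver handle',len(Hh),Hh.mean(0),Hh.max(0));c=Hh-Hh.mean(0);print(np.linalg.svd(c,full_matrices=False)[2][0])
t=np.radians(-50);e=F([-54,92+140*np.cos(t),102+140*np.sin(t)],0);print('foot expected',e);
P=W.reshape(-1,3);k=P[(np.linalg.norm(P[:,:2]-e[:2],axis=1)<.012)&(P[:,2]>.008)&(P[:,2]<.06)];print(len(k),k.mean(0),k.max(0))
C=P[(P[:,2]>.072)&(P[:,2]<.084)&(np.linalg.norm(P[:,:2]-[.411,-.27],axis=1)<.04)];print('cup',C.min(0),C.max(0))
E
```

```text
19.08 [0.5769 0.042  0.2178] [ 0.26  0.43 -0.59  1.66  0.26  1.12 -0.51] F [2.5 0.  2. ] 0.166
lean est from grip point -0.004931493378914303 tool pitch 0.0018408208945993928
bar pts 8841 [0.58277296 0.08046934 0.24186388] x-lean offset -0.00024980610527693305 z 0.24601302911263007
driver handle 121 [ 0.40897624 -0.29215597  0.13489362] [ 0.41813157 -0.27997728  0.16812828]
[-0.00415265 -0.26030238  0.96551822]
foot expected [0.54505242 0.22269086 0.01975378]
49 [0.54566909 0.22054343 0.02700908] [0.55279464 0.22844976 0.04299578]
cup [ 0.384176   -0.29572751  0.072231  ] [ 0.43511475 -0.23960863  0.0828108 ]
```

View pics/t13.png

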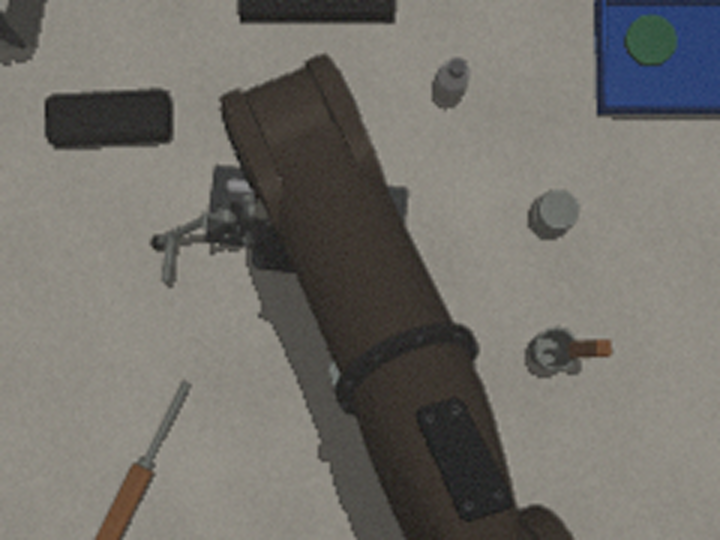

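Run:
```python
from cell import arm,status
print(arm.sign_off()); print(status.observe()['width'])
```

```text
the job is handed in; nothing more can be done
None
the job is handed in; nothing more can be done
```

All three steps are done, and I handed the job in at about 19 s with the gripper still holding the frame upright. The sign-off gives no verdict, so what follows is what my own checks showed.

- **Driver:** Two drivers were on the bench. I took the smaller one, measured at about 79 x 20 mm handle and 165 mm overall. It stands shaft down in the cup, leaning about 15° (0.26 rad), with its tip close to the floor at roughly 8 mm. The cup is upright and where it was at the start.
- **Kickstand:** I pushed the tab past centre with closed fingers and the leg snapped down. The foot was within a few mm of its expected fully-down position, both right after the push and at the last check.
- **Frame:** I gripped the top bar and brought it up along its arc. My last estimate was within about 0.01 rad of upright. The finger opening was 15 mm on the 16 mm bar, the grip was set to 35 N, and the wrist force was low (about 3 N).
- **Other things:** In the last pictures the jar, spray, case, brush and lens blank looked unmoved. I didn't measure them again. The wrench was outside the last crops.

**What disagreed:**
- **First grasp approach:** A 35° tilt ran the arm into its joint limits, so I switched to 15°.
- **Upright move:** Right after it I saw an 11 N vertical pull from a small arc mismatch. Lowering the hand slightly removed it.

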